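Restock the gravity bottle dispenser

ROBOT

A 6-joint arm with a two-finger parallel gripper is mounted at the origin on the work surface. World frame = base frame: x ahead of the robot, y to its left, z up, the work surface at z = 0. Lengths are in m, angles in rad, forces in N, time in s.
With the tool pointing down it reaches from about 0.375 to 0.9 m from the base axis. Payload 3.1 kg.
Tool frame: the origin (TCP) lies on the centre line of the jaws, within the pads' length; the fingertips stand 14 mm ahead of it and the grasp point (between the pads) lies 5 mm behind it (bot.tcp_to_tips is the distance from the TCP to the fingertips, in m); y points along the fingers, z is the direction in which the jaws open and shut, and the axes are right-handed (so a half turn about y gives the same grasp; the last joint's range is limited). The gripper opens to 85 mm and grips with 20 to 120 N. Pads are 22 mm wide; open, the fingers measure 114 mm over their backs; the gripper's body (76 mm by 85 mm) begins 54 mm behind the grasp point. The pads swing forward as they close: fully open they stand 13 mm farther back than shut.
Start: joints at [1.02, 0.527, 1.433, -0, 1.181, -0.178], TCP at [0.228, 0.582, 0.245] pointing down, gripper open.
Joint ranges: [-3.08, 3.08], [-0.75, 2.2], [0.22, 2.44], [-1.43, 4.57], [0, 2.65], [-2.85, 2.85]. Speed limits (rad/s): [2.79, 2.79, 3.14, 3.14, 3.14, 3.14].

INTERFACE

Orientations are given as a rotation vector (axis times angle).
In Python, from plant import monitor, imaging, workorder, bot gives the robot as it stands.
- The arm moves only by the shell command python3 -m pendant 'ROWS' [FORCE]. ROWS is a JSON object of lists of equal length, an entry for each row: "slide": the shift along the world's x, y, z in m, a list of three; "twist": the turn about the world's z in degrees; "jaw": the finger opening in m, from 0 to 0.0854. In form: {"slide": [[dx, dy, dz], ...], "twist": [twist, ...], "jaw": [jaw, ...]}. A call has 1 to 5 rows; each row is the pose to reach, as a shift and turn from the pose measured when the call began; what a row does not reach only later rows make up. A row lasts 1/12 s, in which the tool goes at most 41.7 mm and 7.16 degrees, less where a joint would pass 70% of its speed; a pose out of reach is approached as far as the arm can. A call with a gripper value outside its range is refused whole. The fingers move at their own pace and stop on an object; FORCE is the grip in N (left out, the last holds). Time passes only in rows, so rows that repeat a pose let the fingers close. It gives the time, the measured TCP pose, the force and the opening at its end, in the units of the state.
- monitor.state(): the state, without advancing time (a new reading comes with each control period).
- imaging.read_camera(name): name is "scene" or "top" or "wrist"; returns a dict with "frame" (480x640x3 uint8, red, green, blue), "K" (3x3 intrinsics, pixels), "extrinsics" (4x4, takes a point from camera to world coordinates). Camera axes: x right, y down, z forward; pixel columns grow to the right and rows downward; lengths in m; the calibration is good to about 2 mm. A picture is of the moment at which its call begins. There is no depth.
- workorder.finish_job(): hands the job in, once; it reports no verdict.
The state is a dict: "time_s": time; "joint_pos": joint angles; "joint_velocities": joint speeds; "tau": joint torques, N m; "ee_pos": TCP position; "eef_rot": TCP orientation; "force": force on the tool from outside, world axes, zero at the start; "torque": the same for the moment, N m; "gripper_width": opening from 0.0 (shut) to 1.0 (fully open).
Only numpy, scipy, OpenCV 4.12 (cv2) and the standard library are available. Lean on these libraries where they do the work, as an engineer would, in place of code of your own. Each camera call takes 0.05 s, during which the arm holds its last target.

TASK

Restock the bottle dispenser with the two blue-capped bottles from the grey tray: slide its top lid fully open, lower the bottles one after the other into the loading well, each lying across the chute with its cap towards the clear window and set down rather than dropped, so that they roll down and queue behind the bottle at the outlet, then slide the lid fully shut. The red-capped bottles are another product: leave them in the tray, and leave everything else on the counter where it is.

Things in the scene. Friction and masses are not known exactly. Their poses are not given: they have to be found in the camera images.
- dispenser: Fixed stainless gravity bottle dispenser, 164 (x) x 370 (y) mm, flat top deck 230 mm high; origin at the middle of its underside, z up. Its own +x side is a clear window with a blue-edged outlet low at the +y end; its rear (-x) is plain steel. Inside: one lane 103 mm wide (x +-51.5), an upper ramp falling to -y, a drop of 65 mm at the -y end, a lower ramp falling back to +y. Bottles lie in it along x.
- well (a point): On the upper ramp's surface in the middle of the loading well, 172 mm above the counter, dispenser x = 0, y = 111 mm. The well is an opening in the deck, y 45 to 177 mm, x +-66 at the top narrowing to +-51.5 mm within 36 mm. The ramp falls 0.16 m per m towards -y: a bottle let go rolls off that way by itself. Lying on the ramp here, its axis is 27 mm above this point. Axes as the dispenser's.
- outlet (a point): Axis of the bottle at the outlet stop (dispenser x = 0, y = 150 mm, 51 mm above the counter). The lower run leads down to it from -y, falling 0.16 m per m; new bottles queue behind it there. Axes as the dispenser's.
- lid (a joint): Sliding lid on the deck, in m: 0 = fully shut over the well, 0.165 = fully open, clear of the well. It slides to the dispenser's -y as the value grows, may start a little ajar, stays where it is left, needs about 2 N. Aluminium plate 150 (x) x 146 (y) x 6 mm, its underside 231 mm above the counter, between runners 10 mm high along the deck's two long edges.
- lid_grip (a point): Grip point on the lid's black bar handle: an upright blade, 14 mm thick along y, 84 mm long along x, standing 30 mm above the plate (from 237 to 267 mm above the counter); the point is on the blade's middle, 253 mm above the counter, and moves with the lid. Axes as the dispenser's.
- tray: Fixed grey plastic delivery tray 236 (x) x 264 (y) mm with an 11 mm high rim, floor 4 mm thick; origin at the middle of its underside. Four cradles at x = +-48, y = +-62 mm, each two low ribs 5.5 mm high on either side of a bottle that lies along the tray's y.
- bottle_1: Blue-capped white plastic drink bottle with blue band, to be loaded: lying, overall 98 mm long, body 54 mm diameter over the 76 mm at its foot end, cap 36 mm diameter and 20 mm long; about 0.13 kg, rigid. Origin on its axis at mid length (31 mm above the counter in the tray); +x points along the axis to the cap; it may be rolled to any angle about x. In the tray the cap points to the tray's +y or -y.
- bottle_2: Blue-capped white plastic drink bottle with blue band, to be loaded: lying, overall 98 mm long, body 54 mm diameter over the 76 mm at its foot end, cap 36 mm diameter and 20 mm long; about 0.13 kg, rigid. Origin on its axis at mid length (31 mm above the counter in the tray); +x points along the axis to the cap; it may be rolled to any angle about x. In the tray the cap points to the tray's +y or -y.
- bottle_1_cap (a point): Middle of the cap of bottle_1, on the axis, 39 mm from the bottle's origin.
- bottle_2_cap (a point): Middle of the cap of bottle_2, on the axis, 39 mm from the bottle's origin.
- bottle_old: Blue-capped bottle already waiting at the outlet stop, cap to the window; same size and frame as the others.
- bottle_old_cap (a point): Middle of the cap of bottle_old.
- bottle_red_1: Bottle of the same size and frame with a red cap and band, in another of the tray's cradles: leave it.
- bottle_red_2: Bottle of the same size and frame with a red cap and band, in another of the tray's cradles: leave it.
- sample_a: Lidded clear food sample box 112 x 84 x 64 mm with orange-brown food; origin at the middle of its underside. Leave it.
- sample_b: The same box with green food. Leave it.
- label_roll: Roll of paper labels, 72 mm diameter, 30 mm high, lying flat; origin at the middle of its underside. Leave it.
- squeeze_bottle: Yellow squeeze bottle with a red nozzle, standing, 56 mm diameter, 176 mm high; origin at the middle of its underside. Leave it.
- thermometer: White probe thermometer lying flat, 115 x 24 x 16 mm with a 100 mm steel probe along its +x; origin at the underside of the case. Leave it.
- date_stamp: Black and orange hand stamp block, 60 x 46 x 49 mm; origin at the middle of its underside. Leave it.
Mind the look-alikes: they are no part of the job. What is shaped like the bottle_1 but turquoise is not meant.

How it is judged:
By the outcome, as a careful person would: the job done as asked, in the order asked, and still so for the second after the job is handed in, with the robot touching nothing.
It also fails if it takes over 72 s, if anything falls off the work surface, if the arm or the gripper's body presses on something with over 40 N, if the wrist force passes 120 N, or if a joint passes its speed limit or range.

## Working session

There is one attempt and no reset: what is moved stays moved. The work goes in short steps, Python scripts to look and compute and a shell command to move; the robot and the scene stay as the last step left them, time stands still between calls to the robot, and variables do not carry over. Pictures are saved under pics/ and viewed, and the job is handed in when it is done.

```bash
ls; mkdir -p pics
cat > h.py <<'E'
import numpy as np, cv2
from plant import monitor, imaging, workorder, bot
def snap(cam,name):
    d=imaging.read_camera(cam); cv2.imwrite(f'pics/{name}.png',d['frame'][:,:,::-1]); 
    np.savez(f'pics/{name}.npz',K=d['K'],E=d['extrinsics'],f=d['frame']); return d
def load(name):
    z=np.load(f'pics/{name}.npz'); return z['K'],z['E'],z['f']
def ray(name,u,v,z):
    K,E,_=load(name); r=E[:3,:3]@np.linalg.solve(K,[u,v,1.]); o=E[:3,3]; return o+r*(z-o[2])/r[2]
def proj(name,p):
    K,E,_=load(name); c=E[:3,:3].T@(np.array(p)-E[:3,3]); q=K@c; return q[:2]/q[2]
E
python3 - <<'E'
from h import *
for c in ['scene','top','wrist']:
    d=snap(c,c+'0'); print(c,d['extrinsics'].round(3).tolist(),d['K'].round(1).tolist())
print(monitor.state())
E
```

```text
pics
scene [[0.194, 0.766, -0.612, 1.282], [0.981, -0.145, 0.13, -0.176], [0.011, -0.626, -0.78, 1.188], [0.0, 0.0, 0.0, 1.0]] [[450.4, 0.0, 317.9], [0.0, 450.4, 239.7], [0.0, 0.0, 1.0]]
top [[-0.013, -0.98, 0.199, 0.229], [-1.0, 0.012, -0.006, 0.001], [0.003, -0.199, -0.98, 1.497], [0.0, 0.0, 0.0, 1.0]] [[515.2, 0.0, 317.4], [0.0, 515.2, 240.5], [0.0, 0.0, 1.0]]
wrist [[0.364, 0.893, 0.263, 0.161], [0.931, -0.349, -0.104, 0.608], [-0.001, 0.283, -0.959, 0.374], [0.0, 0.0, 0.0, 1.0]] [[382.5, 0.0, 312.0], [0.0, 382.5, 247.1], [0.0, 0.0, 1.0]]
{'time_s': 0.15, 'joint_pos': array([ 1.01948772e+00,  5.28244221e-01,  1.43365351e+00,  2.44700416e-05,
        1.18138339e+00, -1.78508134e-01]), 'joint_velocities': array([-1.10194797e-03, -3.85272738e-03, -4.13409344e-03, -3.03168181e-05,
       -2.14860199e-03,  1.13918169e-04]), 'tau': array([ 1.50786367e-03, -4.42746627e+01, -1.78277940e+01, -1.54350946e-04,
        5.59590611e-03, -2.61329126e-05]), 'ee_pos': array([0.22732319, 0.58161119, 0.24454907]), 'eef_rot': array([-1.55250658,  0.29305261, -0.29206804]), 'force': array([-0.40288812,  0.15812522,  0.32714767]), 'torque': array([0.06890102, 0.00868338, 0.01736838]), 'gripper_width': 1.0007289766910905}
```

View pics/scene0.png

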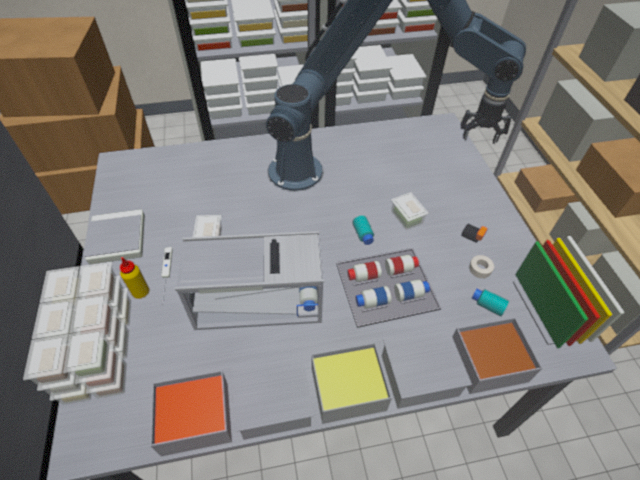

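View pics/top0.png

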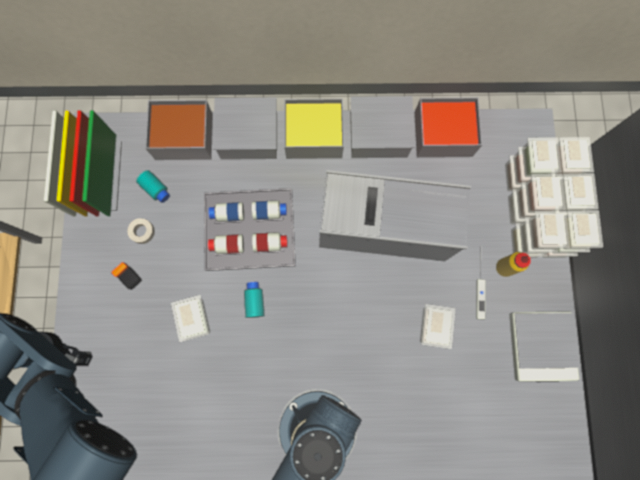

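View pics/wrist0.png

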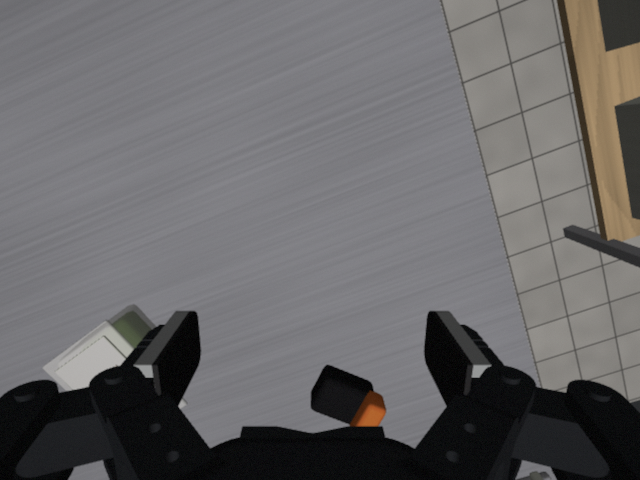

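Run:
```python
from h import *
_,_,f=load('top0'); f=f[:,:,::-1]
a=cv2.resize(f[155:275,195:305],None,fx=5,fy=5,interpolation=cv2.INTER_CUBIC); cv2.imwrite('pics/c1.png',a)
a=cv2.resize(f[160:270,310:480],None,fx=4.5,fy=4.5,interpolation=cv2.INTER_CUBIC); cv2.imwrite('pics/c2.png',a)
_,_,f=load('scene0'); f=f[:,:,::-1]
a=cv2.resize(f[220:340,160:340],None,fx=4.4,fy=4.4,interpolation=cv2.INTER_CUBIC); cv2.imwrite('pics/c3.png',a)
```

```text
(no output)
```

View pics/c1.png

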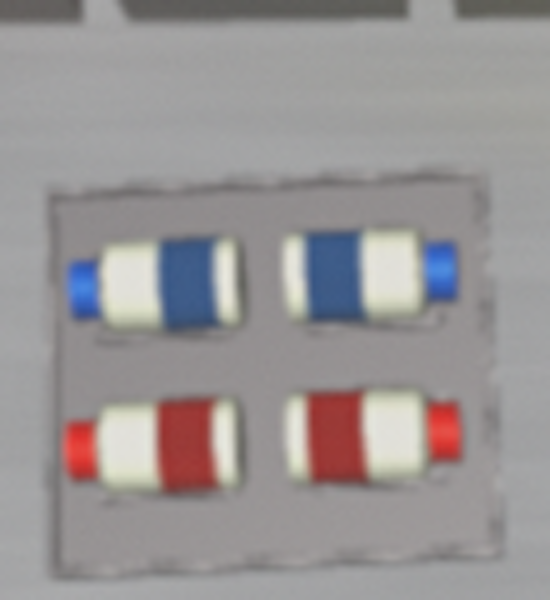

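View pics/c2.png

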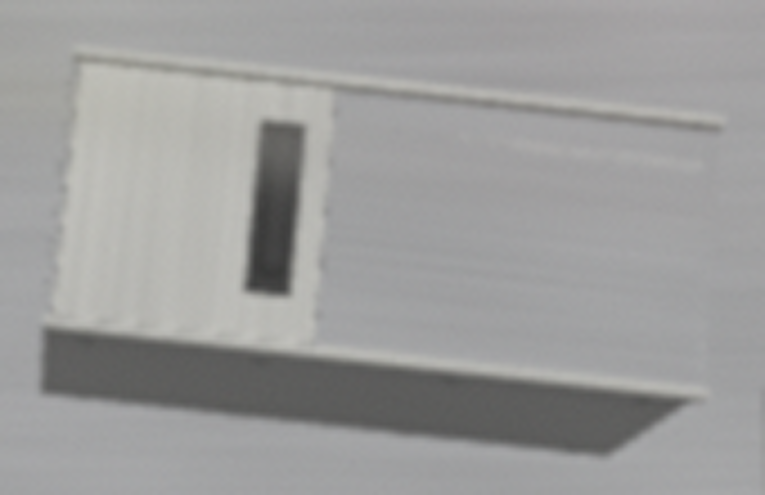

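View pics/c3.png

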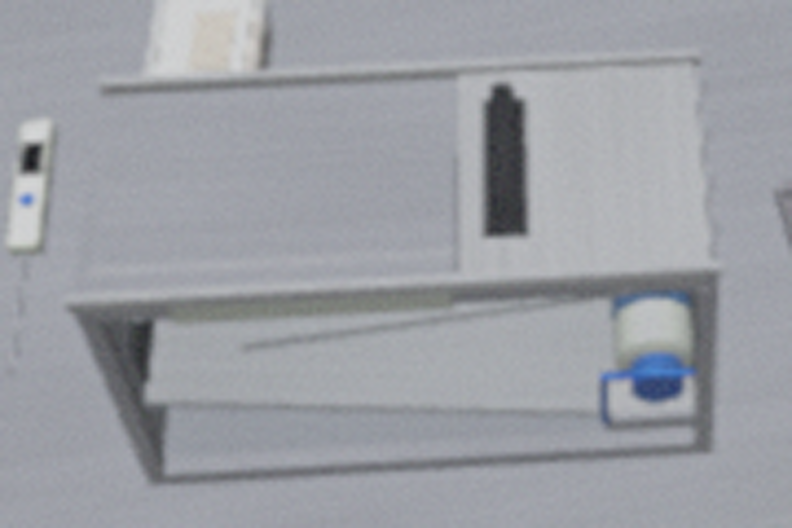

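Run:
```python
from h import *
def P(x,y,s,ox,oy,z,n='top0'): return ray(n,(x+.5)/s-.5+ox,(y+.5)/s-.5+oy,z)
print('disp corners top')
c=[P(x,y,4.5,310,160,.24) for x,y in [(75,52),(722,118),(707,395),(45,327)]]
for p in c: print(p.round(4))
print('len',[np.linalg.norm(c[i]-c[i-1]).round(4) for i in range(4)])
ctr=np.mean(c,0); print('ctr',ctr.round(4)); 
ey=(c[0]-c[1]+c[3]-c[2]); ex=(c[0]-c[3]+c[1]-c[2]); print('yaw from y',np.degrees(np.arctan2(-ey[0],ey[1])),'from x',np.degrees(np.arctan2(ex[1],ex[0])))
h=[P(x,y,4.5,310,160,.267) for x,y in [(260,122),(305,124),(291,296),(246,293)]]
print('handle',np.mean(h,0).round(4)); print([x.round(4).tolist() for x in h])
lid=[P(x,y,4.5,310,160,.237) for x,y in [(335,88),(316,343),(78,60),(50,322)]]; print('lid',[x.round(4).tolist() for x in lid])
for nm,a,b in [('L',(68,290),(243,282)),('R',(458,270),(283,281))]:
  # ends: top silhouette z~0.04
  A=P(*a,5,195,155,.031);B=P(*b,5,195,155,.035);d=A-B
  print(nm,((A+B)/2).round(4),'len',np.linalg.norm(d[:2]).round(4),'ang',np.degrees(np.arctan2(d[1],d[0])))
t=[P(x,y,5,195,155,.011) for x,y in [(50,193),(488,177),(502,553),(57,577)]]
print('tray',np.mean(t,0).round(4),[np.linalg.norm(t[i]-t[i-1]).round(4) for i in range(4)]); d=t[0]-t[1]+t[3]-t[2];print('yaw',np.degrees(np.arctan2(-d[0],d[1])))
# cross check scene cam handle top: 
s=lambda x,y,z:P(x,y,4.4,160,220,z,'scene0')
hh=[s(x,y,.267) for x,y in [(487,95),(525,95),(525,236),(486,235)]];print('scene handle',np.mean(hh,0).round(4))
print('scene lid R corner/deck', s(699,52,.24).round(4),s(718,268,.24).round(4),s(100,80,.24).round(4),s(70,302,.24).round(4))
```

```text
disp corners top
[ 0.6649 -0.031   0.24  ]
[ 0.6214 -0.3965  0.24  ]
[ 0.4621 -0.3768  0.24  ]
[ 0.505  -0.0118  0.24  ]
len [np.float64(0.161), np.float64(0.3681), np.float64(0.1605), np.float64(0.3675)]
ctr [ 0.5633 -0.204   0.24  ]
yaw from y -6.747063225552972 from x -6.974939075063239
handle [ 0.5643 -0.139   0.267 ]
[[0.6137, -0.132, 0.267], [0.6122, -0.1569, 0.267], [0.5147, -0.1457, 0.267], [0.5167, -0.1213, 0.267]]
lid [[0.6427, -0.1786, 0.237], [0.4947, -0.1623, 0.237], [0.6611, -0.0328, 0.237], [0.5085, -0.0146, 0.237]]
L [0.6153 0.2605 0.033 ] len 0.1031 ang 91.41373526861739
R [0.6201 0.1344 0.033 ] len 0.1024 ang -86.36417509640229
tray [0.5677 0.1929 0.011 ] [np.float64(0.2326), np.float64(0.2626), np.float64(0.2284), np.float64(0.2589)]
yaw 1.948069655381625
scene handle [ 0.5928 -0.1419  0.267 ]
scene lid R corner/deck [ 0.5094 -0.0111  0.24  ] [ 0.6691 -0.0318  0.24  ] [ 0.4632 -0.3764  0.24  ] [ 0.6232 -0.3945  0.24  ]
```

```bash
cat >> h.py <<'E'
from scipy.spatial.transform import Rotation as R
YAW=np.radians(-6.9); DC=np.array([0.564,-0.204])
ex=np.array([np.cos(YAW),np.sin(YAW)]); ey=np.array([-np.sin(YAW),np.cos(YAW)])
def D(x,y): return DC+x*ex+y*ey
def st():
    s=monitor.state(); M=R.from_rotvec(s['eef_rot']).as_matrix()
    print('t',round(s['time_s'],2),'p',s['ee_pos'].round(4),'jawang',np.degrees(np.arctan2(M[1,2],M[0,2])).round(2),'fing',M[:,1].round(3),'q',s['joint_pos'].round(2),'F',s['force'].round(1),'w',round(s['gripper_width']*.0854,4)); return s
E
python3 - <<'E'
from h import *
s=st(); print('handle',D(0,.059))
E
python3 -m pendant '{"slide":[[0,0,0.03]],"twist":[0],"jaw":[0.06]}' 40
```

```text
t 0.15 p [0.2273 0.5816 0.2445] jawang 68.64 fing [-0.001 -0.001 -1.   ] q [ 1.02  0.53  1.43  0.    1.18 -0.18] F [-0.4  0.2  0.3] w 0.0855
handle [ 0.57108807 -0.14542732]
time_s: 0.23
ee_pos: [0.2253, 0.5781, 0.2684]
eef_rot: [-1.566, 0.298, -0.289]
force: [-0.3, -0.0, -1.1]
gripper_width: 0.883
```

```bash
python3 -m pendant '{"slide":[[0.017,-0.036,0.01],[0.034,-0.072,0.02],[0.051,-0.108,0.04],[0.068,-0.144,0.055],[0.085,-0.18,0.07]],"twist":[3,6,9,12,14.5],"jaw":[0.06,0.06,0.06,0.06,0.06]}'
python3 -m pendant '{"slide":[[0.017,-0.036,0],[0.034,-0.072,0],[0.051,-0.108,0],[0.068,-0.144,0],[0.085,-0.18,0]],"twist":[0,0,0,0,0],"jaw":[0.06,0.06,0.06,0.06,0.06]}'
python3 -m pendant '{"slide":[[0.017,-0.036,0],[0.034,-0.072,0],[0.051,-0.108,0],[0.068,-0.144,0],[0.085,-0.18,0]],"twist":[0,0,0,0,0],"jaw":[0.06,0.06,0.06,0.06,0.06]}'
python3 -c "
from h import *
st()"
```

```text
time_s: 0.65
ee_pos: [0.3086, 0.4005, 0.3372]
eef_rot: [-1.585, 0.095, -0.089]
force: [1.3, 0.6, -0.4]
gripper_width: 0.705
time_s: 1.07
ee_pos: [0.3937, 0.2187, 0.3372]
eef_rot: [-1.585, 0.095, -0.089]
force: [0.8, 0.5, 0.4]
gripper_width: 0.704
time_s: 1.48
ee_pos: [0.4789, 0.0367, 0.3372]
eef_rot: [-1.585, 0.095, -0.089]
force: [0.4, 0.2, -0.0]
gripper_width: 0.702
t 1.48 p [0.4789 0.0367 0.3372] jawang 83.31 fing [-0.005 -0.015 -1.   ] q [-0.15  0.22  1.66 -0.02  1.26 -1.6 ] F [ 0.4  0.2 -0. ] w 0.06
```

```bash
python3 -m pendant '{"slide":[[0.018,-0.036,0],[0.037,-0.073,0],[0.055,-0.109,0],[0.074,-0.146,0],[0.092,-0.182,0]],"twist":[0,0,0,0,0],"jaw":[0.04,0.04,0.04,0.04,0.04]}'
python3 -c "
from h import *
st(); snap('wrist','w1');snap('top','t1')"
```

```text
time_s: 1.9
ee_pos: [0.5713, -0.1473, 0.3368]
eef_rot: [-1.584, 0.096, -0.089]
force: [1.0, 0.4, -0.0]
gripper_width: 0.468
t 1.9 p [ 0.5713 -0.1473  0.3368] jawang 83.28 fing [-0.005 -0.015 -1.   ] q [-0.43  0.39  1.41 -0.02  1.34 -1.88] F [ 1.   0.4 -0. ] w 0.04
```

View pics/w1.png

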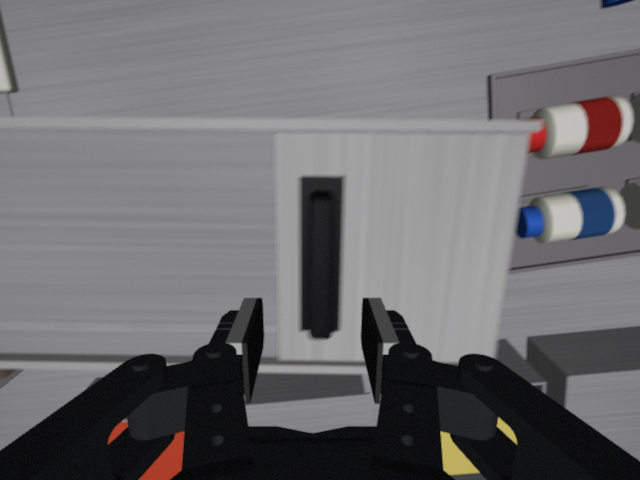

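```bash
python3 -c "
from h import *
print(load('w1')[1].round(3))
for p in [(310,196),(332,194),(331,335),(310,337)]: print(ray('w1',*p,.267).round(4))
print('plate',[ray('w1',*p,.237).round(4).tolist() for p in [(278,133),(280,358),(526,130),(497,360)]])
h=np.mean([ray('w1',*p,.267)[:2] for p in [(310,196),(332,194),(331,335),(310,337)]],0)-DC; print(h@ex,h@ey)
"
```

```text
[[ 0.117  0.954  0.276  0.501]
 [ 0.993 -0.108 -0.047 -0.137]
 [-0.015  0.28  -0.96   0.466]
 [ 0.     0.     0.     1.   ]]
[ 0.5305 -0.1442  0.267 ]
[ 0.5307 -0.1327  0.267 ]
[ 0.6122 -0.1417  0.267 ]
[ 0.6122 -0.154   0.267 ]
plate [[0.4967, -0.1594, 0.237], [0.6427, -0.1789, 0.237], [0.5116, -0.019, 0.237], [0.66, -0.0328, 0.237]]
3.632411834432296e-05 0.06129407532618654
```

```bash
python3 -m pendant '{"slide":[[0,0.004,-0.03],[0,0.004,-0.055],[0,0.004,-0.07],[0,0.004,-0.078],[0,0.004,-0.078]],"twist":[0,0,0,0,0],"jaw":[0.04,0.04,0.04,0.04,0.04]}'
python3 -m pendant '{"slide":[[0,0,0],[0,0,0],[0,0,0],[0,0,0],[0,0,0]],"twist":[0,0,0,0,0],"jaw":[0.03,0.015,0.005,0.005,0.005]}' 40
python3 -c "
from h import *
st(); snap('wrist','w2')"
```

```text
time_s: 2.42
ee_pos: [0.5719, -0.1463, 0.2561]
eef_rot: [-1.585, 0.101, -0.091]
force: [0.2, 0.0, 0.0]
gripper_width: 0.467
time_s: 2.83
ee_pos: [0.5722, -0.1457, 0.2571]
eef_rot: [-1.584, 0.101, -0.092]
force: [-0.5, 2.4, 3.5]
gripper_width: 0.154
t 2.83 p [ 0.5722 -0.1457  0.2571] jawang 82.99 fing [-0.006 -0.015 -1.   ] q [-0.43  0.47  1.51 -0.02  1.17 -1.87] F [-0.5  2.4  3.5] w 0.0132
```

View pics/w2.png

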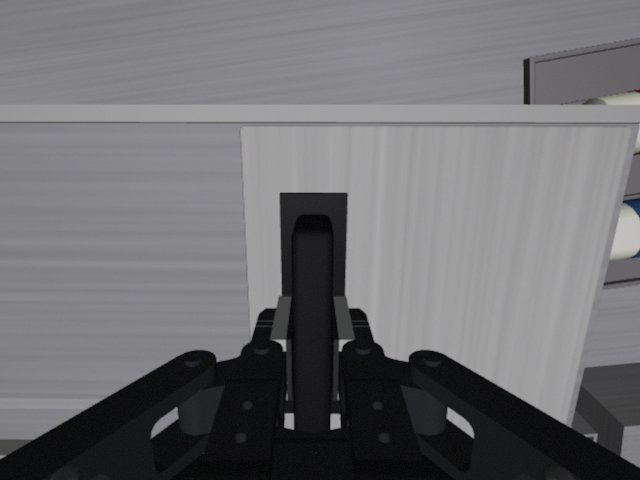

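```bash
python3 -m pendant '{"slide":[[-0.003,-0.02,0],[-0.006,-0.05,0],[-0.010,-0.08,0],[-0.013,-0.11,0],[-0.016,-0.135,0]],"twist":[0,0,0,0,0],"jaw":[0.005,0.005,0.005,0.005,0.005]}'
python3 -m pendant '{"slide":[[-0.0005,-0.004,0],[-0.001,-0.008,0],[-0.0015,-0.012,0]],"twist":[0,0,0],"jaw":[0.005,0.005,0.005]}'
python3 -c "
from h import *
st()"
```

```text
time_s: 3.3
ee_pos: [0.5552, -0.2814, 0.2572]
eef_rot: [-1.583, 0.102, -0.091]
force: [-1.1, 3.7, 0.5]
gripper_width: 0.155
time_s: 3.55
ee_pos: [0.5538, -0.2928, 0.2571]
eef_rot: [-1.581, 0.102, -0.091]
force: [-0.5, 3.2, 0.3]
gripper_width: 0.153
t 3.55 p [ 0.5538 -0.2928  0.2571] jawang 82.96 fing [-0.008 -0.012 -1.   ] q [-0.66  0.52  1.42 -0.02  1.21 -2.1 ] F [-0.5  3.2  0.3] w 0.0131
```

```bash
python3 -m pendant '{"slide":[[-0.0005,-0.004,0],[-0.001,-0.008,0],[-0.0012,-0.010,0]],"twist":[0,0,0],"jaw":[0.005,0.005,0.005]}'
python3 -m pendant '{"slide":[[-0.0003,-0.002,0],[-0.0005,-0.004,0]],"twist":[0,0],"jaw":[0.005,0.005]}'
```

```text
time_s: 3.8
ee_pos: [0.5527, -0.3022, 0.2572]
eef_rot: [-1.581, 0.102, -0.09]
force: [-0.4, 1.5, 0.0]
gripper_width: 0.156
time_s: 3.97
ee_pos: [0.5524, -0.3039, 0.2571]
eef_rot: [-1.577, 0.102, -0.09]
force: [2.3, 11.1, 2.3]
gripper_width: 0.149
```

```bash
python3 -m pendant '{"slide":[[-0.0004,-0.003,0],[-0.0004,-0.003,0]],"twist":[0,0],"jaw":[0.005,0.005]}'
python3 -c "
from h import *
snap('top','t2')
f=load('t2')[2][:,:,::-1]
cv2.imwrite('pics/c4.png',cv2.resize(f[150:290,190:490],None,fx=2.6,fy=2.6,interpolation=cv2.INTER_CUBIC))"
```

```text
time_s: 4.13
ee_pos: [0.5524, -0.304, 0.2571]
eef_rot: [-1.571, 0.101, -0.089]
force: [1.4, 9.9, 2.2]
gripper_width: 0.155
```

View pics/c4.png

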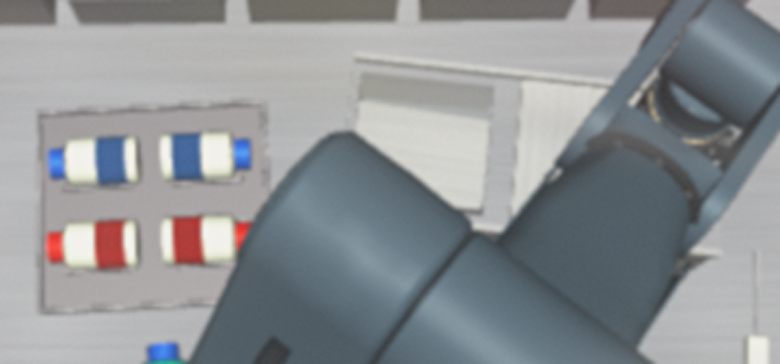

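```bash
python3 -m pendant '{"slide":[[0,0.0005,0],[0,0.0005,0],[0,0.0005,0.02],[0,0.0005,0.05],[0,0.0005,0.08]],"twist":[0,0,0,0,0],"jaw":[0.03,0.04,0.05,0.06,0.07]}'
python3 -m pendant '{"slide":[[0.005,0.04,0],[0.01,0.08,0],[0.015,0.12,0],[0.02,0.16,0],[0.025,0.2,0]],"twist":[-7,-14,-21,-28,-35],"jaw":[0.07,0.07,0.07,0.07,0.07]}'
python3 -m pendant '{"slide":[[0.005,0.04,0],[0.01,0.08,0],[0.015,0.12,0],[0.02,0.16,-0.01],[0.025,0.2,-0.02]],"twist":[-7,-14,-21,-28,-35],"jaw":[0.07,0.07,0.07,0.07,0.07]}'
python3 -c "
from h import *
st()"
```

```text
time_s: 4.6
ee_pos: [0.5519, -0.3042, 0.3372]
eef_rot: [-1.573, 0.103, -0.088]
force: [1.3, -0.8, 0.6]
gripper_width: 0.809
time_s: 5.02
ee_pos: [0.5771, -0.1054, 0.3377]
eef_rot: [-1.496, 0.58, -0.567]
force: [0.0, 0.7, -0.4]
gripper_width: 0.819
time_s: 5.43
ee_pos: [0.6024, 0.0871, 0.321]
eef_rot: [-1.316, 1.027, -1.021]
force: [0.5, 0.6, -0.4]
gripper_width: 0.818
t 5.43 p [0.6024 0.0871 0.321 ] jawang 14.26 fing [-0.002  0.003 -1.   ] q [-0.04  0.43  1.38  0.    1.33 -0.29] F [ 0.5  0.6 -0.4] w 0.0699
```

Tilt has vanished; next I go above the right-hand blue bottle and look.

```bash
python3 -m pendant '{"slide":[[0.006,0.02,-0.03],[0.012,0.04,-0.06],[0.018,0.047,-0.09],[0.018,0.047,-0.12],[0.018,0.047,-0.13]],"twist":[-6,-12,-12,-12,-12],"jaw":[0.07,0.07,0.07,0.07,0.07]}'
python3 -c "
from h import *
st(); snap('wrist','w3');snap('top','t3')
f=load('t3')[2][:,:,::-1]
cv2.imwrite('pics/c5.png',cv2.resize(f[150:290,190:490],None,fx=2.6,fy=2.6,interpolation=cv2.INTER_CUBIC))"
```

```text
time_s: 5.85
ee_pos: [0.6184, 0.1342, 0.1864]
eef_rot: [-1.233, 1.185, -1.174]
force: [-0.7, -0.3, 0.2]
gripper_width: 0.816
t 5.85 p [0.6184 0.1342 0.1864] jawang 2.37 fing [-0.008  0.001 -1.   ] q [ 0.04  0.61  1.46  0.    1.08 -0.01] F [-0.7 -0.3  0.2] w 0.0697
```

View pics/w3.png

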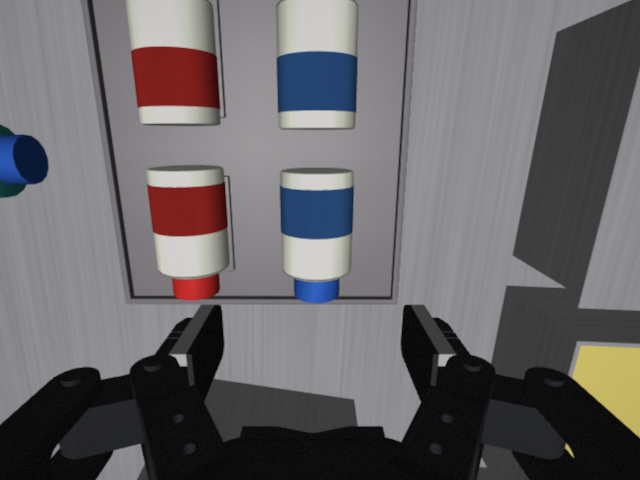

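View pics/c5.png

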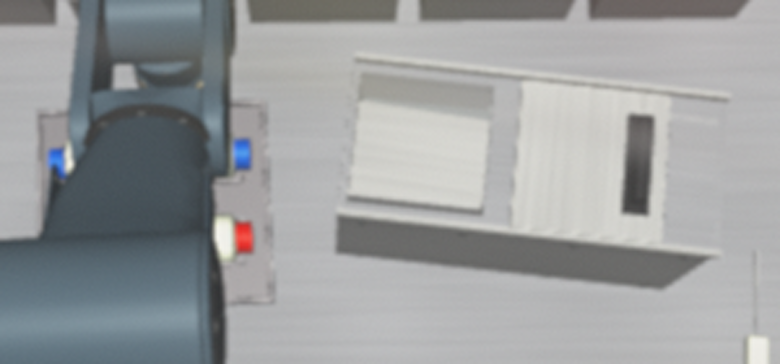

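```bash
python3 -c "
from h import *
print(load('w3')[1].round(3))
for nm,ps in [('foot',(317,170,.053)),('cap',(316.5,300,.035)),('body axis mid',(317,222,.031)),('cap mid', (317,288,.031)),('tray corner',(130,301,.011)),('tc2',(394,302,.011))]: print(nm,ray('w3',*ps).round(4))
# predicted projection of the bottle L far
t=np.array([0.5677,0.1929]);a=np.radians(1.95)
for x in (-48,48):
  for y in (-62,62): print(x,y,(t+np.array([[np.cos(a),-np.sin(a)],[np.sin(a),np.cos(a)]])@np.array([x,y])/1000).round(4))
for nm,ps in [('foot',(317,126,.035)),('side',(317,60,.031))]: print(nm,ray('w3',*ps).round(4))
"
```

```text
[[ 0.999  0.042  0.005  0.617]
 [ 0.041 -0.959 -0.281  0.206]
 [-0.007  0.281 -0.96   0.316]
 [ 0.     0.     0.     1.   ]]
foot [0.6191 0.1836 0.053 ]
cap [0.6234 0.0803 0.035 ]
body axis mid [0.6211 0.1429 0.031 ]
cap mid [0.6235 0.0889 0.031 ]
tray corner [0.4622 0.0614 0.011 ]
tc2 [0.6911 0.0706 0.011 ]
-48 -62 [0.5218 0.1293]
-48 62 [0.5176 0.2532]
48 -62 [0.6178 0.1326]
48 62 [0.6136 0.2565]
foot [0.6179 0.2123 0.035 ]
side [0.616  0.2551 0.031 ]
```

```bash
cat >> h.py <<'E'
def sil(name,o,ang,z=.031):
    a=np.array([np.cos(ang),np.sin(ang),0]);n=np.array([-a[1],a[0],0]);out={}
    for nm,s,r in [('foot',-.049,.027),('shoulder',.027,.027),('cap',.049,.018)]:
        pts=np.array([proj(name,np.array([*o,z])+a*s+r*(np.cos(t)*n+np.sin(t)*np.array([0,0,1]))) for t in np.linspace(0,6.28,60)])
        out[nm]=(pts.min(0).round(1).tolist(),pts.max(0).round(1).tolist())
    return out
E
python3 -c "
from h import *
print(sil('w3',(.6205,.1325),np.radians(-88)))
print('top R',sil('top0',(.6205,.1325),np.radians(-88)))
print('top L',sil('top0',(.6165,.2565),np.radians(92)))
f=load('w3')[2][:,:,::-1]
cv2.imwrite('pics/c6.png',cv2.resize(f[150:310,260:380],None,fx=3.7,fy=3.7,interpolation=cv2.INTER_CUBIC))"
```

```text
{'foot': ([279.3, 167.3], [353.3, 173.9]), 'shoulder': ([281.0, 257.8], [349.8, 280.8]), 'cap': ([292.7, 285.7], [337.5, 303.6])}
top R {'foot': ([251.6, 201.3], [253.8, 219.7]), 'shoulder': ([277.9, 200.1], [279.3, 218.5]), 'cap': ([285.7, 202.9], [286.5, 215.1])}
top L {'foot': ([242.6, 201.6], [245.1, 220.0]), 'shoulder': ([216.2, 202.8], [219.6, 221.2]), 'cap': ([209.2, 206.2], [211.7, 218.5])}
```

View pics/c6.png

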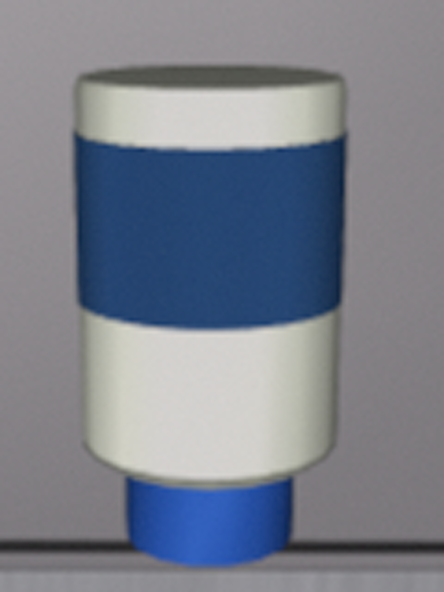

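```bash
python3 -m pendant '{"slide":[[0.003,-0.0015,-0.04],[0.003,-0.0015,-0.08],[0.003,-0.0015,-0.115],[0.003,-0.0015,-0.14],[0.003,-0.0015,-0.154]],"twist":[0,0,0,0,0],"jaw":[0.074,0.074,0.074,0.074,0.074]}'
python3 -c "
from h import *
st()"
```

```text
time_s: 6.37
ee_pos: [0.6226, 0.131, 0.0337]
eef_rot: [-1.231, 1.186, -1.176]
force: [0.2, -0.0, -0.4]
gripper_width: 0.869
t 6.37 p [0.6226 0.131  0.0337] jawang 2.23 fing [-0.007  0.001 -1.   ] q [ 0.03  0.82  1.53  0.    0.79 -0.01] F [ 0.2 -0.  -0.4] w 0.0742
```

```bash
python3 -m pendant '{"slide":[[-0.001,0.0015,-0.001],[-0.001,0.0015,-0.001],[-0.001,0.0015,-0.001],[-0.001,0.0015,-0.001],[-0.001,0.0015,-0.001]],"twist":[0,0,0,0,0],"jaw":[0.074,0.06,0.045,0.045,0.045]}' 35
python3 -c "
from h import *
st()"
```

```text
time_s: 6.78
ee_pos: [0.6229, 0.1325, 0.0348]
eef_rot: [-1.229, 1.183, -1.178]
force: [-1.6, 0.4, 1.2]
gripper_width: 0.618
t 6.78 p [0.6229 0.1325 0.0348] jawang 2.24 fing [-0.003  0.001 -1.   ] q [ 0.03  0.82  1.53  0.    0.79 -0.01] F [-1.6  0.4  1.2] w 0.0528
```

```bash
python3 -m pendant '{"slide":[[0,0,0.02],[0,0,0.06],[0,0,0.1],[0,0,0.14],[0,0,0.18]],"twist":[0,0,0,0,0],"jaw":[0.045,0.045,0.045,0.045,0.045]}'
python3 -m pendant '{"slide":[[0,0,0.04],[0,0,0.08],[-0.005,-0.02,0.11],[-0.01,-0.04,0.115],[-0.015,-0.06,0.115]],"twist":[6,12,18,24,30],"jaw":[0.045,0.045,0.045,0.045,0.045]}'
python3 -m pendant '{"slide":[[-0.005,-0.03,0],[-0.01,-0.06,0],[-0.015,-0.09,0],[-0.02,-0.12,0],[-0.025,-0.145,0]],"twist":[7,14,21,28,35],"jaw":[0.045,0.045,0.045,0.045,0.045]}'
python3 -c "
from h import *
st(); print(D(0,.111))"
```

```text
time_s: 7.2
ee_pos: [0.6228, 0.1326, 0.2177]
eef_rot: [-1.228, 1.182, -1.179]
force: [0.7, -0.1, -0.4]
gripper_width: 0.618
time_s: 7.62
ee_pos: [0.6093, 0.0723, 0.338]
eef_rot: [-1.422, 0.774, -0.786]
force: [0.0, 0.4, -2.3]
gripper_width: 0.613
time_s: 8.03
ee_pos: [0.5837, -0.0745, 0.3391]
eef_rot: [-1.545, 0.295, -0.308]
force: [-0.6, 0.2, -1.7]
gripper_width: 0.619
t 8.03 p [ 0.5837 -0.0745  0.3391] jawang 67.95 fing [ 0.009  0.003 -1.   ] q [-0.32  0.38  1.41  0.01  1.34 -1.51] F [-0.6  0.2 -1.7] w 0.0529
[ 0.57733519 -0.09380394]
```

```bash
python3 -m pendant '{"slide":[[-0.003,-0.01,0],[-0.0065,-0.0195,0],[-0.0065,-0.0195,0],[-0.0065,-0.0195,-0.02]],"twist":[7,14,15.2,15.2],"jaw":[0.045,0.045,0.045,0.045]}'
python3 -c "
from h import *
st(); snap('wrist','w4'); snap('scene','s4');snap('top','t4')
f=load('s4')[2][:,:,::-1]
cv2.imwrite('pics/c7.png',cv2.resize(f[150:350,160:400],None,fx=3,fy=3,interpolation=cv2.INTER_CUBIC))"
```

```text
time_s: 8.37
ee_pos: [0.5796, -0.0951, 0.3237]
eef_rot: [-1.565, 0.082, -0.111]
force: [0.9, 0.4, -0.7]
gripper_width: 0.618
t 8.37 p [ 0.5796 -0.0951  0.3237] jawang 82.98 fing [ 0.019  0.002 -1.   ] q [-0.36  0.39  1.44  0.01  1.29 -1.81] F [ 0.9  0.4 -0.7] w 0.0528
```

View pics/w4.png

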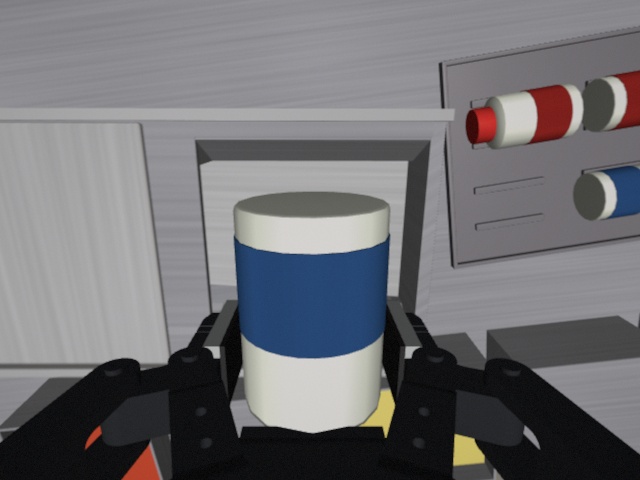

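View pics/c7.png

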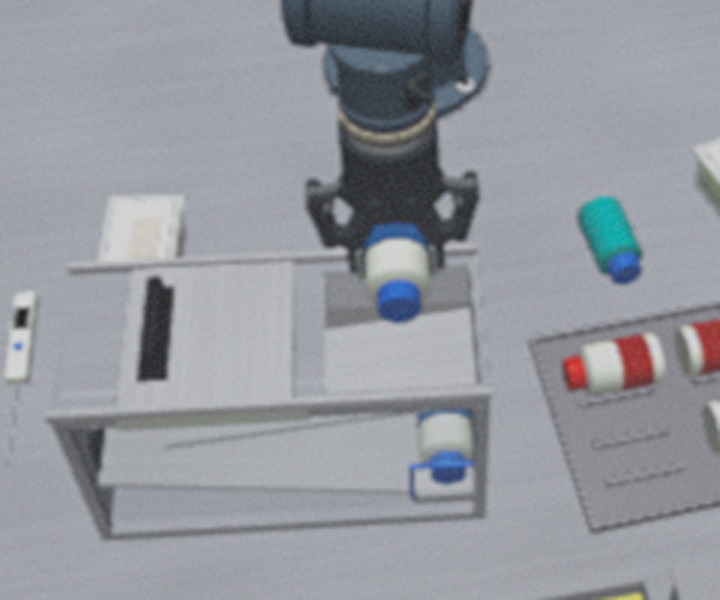

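```bash
python3 -c "
from h import *
for p,z in [((197,140),.23),((430,140),.23),((201,162),.194)]:
  q=ray('w4',*p,z)[:2]; d=q-DC; print(q.round(4),(d@ex).round(4),(d@ey).round(4))
M=R.from_rotvec(monitor.state()['eef_rot']).as_matrix(); print(M.round(3))
f=load('t3')[2][:,:,::-1]
cv2.imwrite('pics/c8.png',cv2.resize(f[165:240,315:390],None,fx=8,fy=8,interpolation=cv2.INTER_CUBIC))
print([proj('t3',[*D(x,y),.23]).round(1).tolist() for x,y in [(-.066,.045),(.066,.045),(.066,.177),(-.066,.177)]])
print(sil('w4',(.5796,-.0951),np.radians(-6.9),z=.3237-.0038))
f=load('w4')[2][:,:,::-1]
cv2.imwrite('pics/c9.png',cv2.resize(f[170:440,220:410],None,fx=2,fy=2,interpolation=cv2.INTER_CUBIC))
"
```

```text
[ 0.5056 -0.1497] -0.0645 0.0469
[ 0.5215 -0.0207] -0.0643 0.1769
[ 0.5195 -0.1603] -0.0494 0.038
[[ 0.993  0.005  0.121]
 [-0.121  0.007  0.993]
 [ 0.004 -1.     0.008]]
[[375.0, 232.9], [379.4, 183.0], [328.3, 177.7], [322.9, 227.4]]
{'foot': ([231.4, 189.6], [389.6, 220.0]), 'shoulder': ([243.9, 349.5], [378.2, 437.8]), 'cap': ([268.7, 401.1], [353.9, 465.9])}
```

View pics/c8.png

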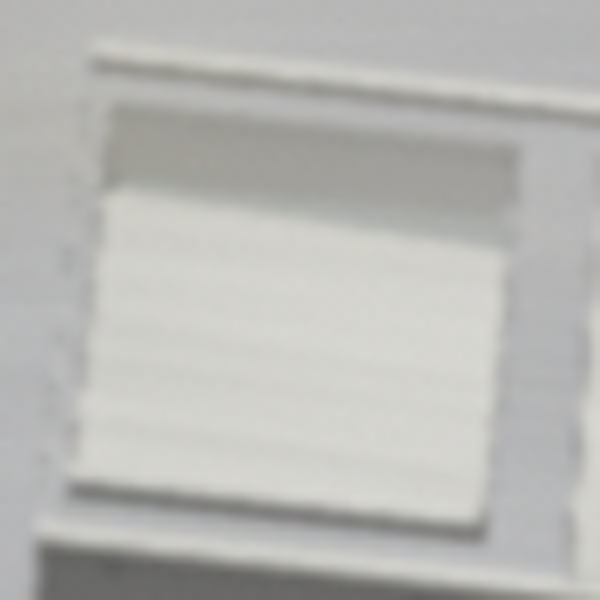

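View pics/c9.png

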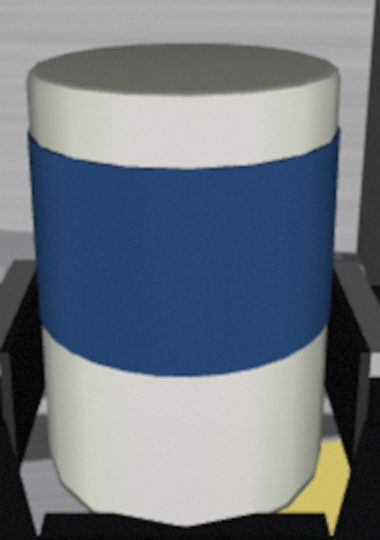

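```bash
python3 -c "
from h import *
for dz in (0,-.002,-.004):
  for dx in (-.002,0,.002):
    print(dz,dx,sil('w4',np.array([.5796,-.0951])+dx*ex,np.radians(-6.9),z=.3237-.0038+dz))
"
```

```text
0 -0.002 {'foot': ([231.0, 184.8], [389.9, 213.0]), 'shoulder': ([243.6, 345.8], [378.5, 433.0]), 'cap': ([268.5, 397.5], [354.0, 461.8])}
0 0 {'foot': ([231.4, 189.6], [389.6, 220.0]), 'shoulder': ([243.9, 349.5], [378.2, 437.8]), 'cap': ([268.7, 401.1], [353.9, 465.9])}
0 0.002 {'foot': ([231.8, 194.4], [389.2, 226.9]), 'shoulder': ([244.2, 353.2], [378.0, 442.5]), 'cap': ([268.9, 404.6], [353.7, 470.0])}
-0.002 -0.002 {'foot': ([232.1, 184.1], [388.8, 211.5]), 'shoulder': ([244.5, 343.6], [377.6, 428.6]), 'cap': ([269.0, 394.7], [353.5, 457.4])}
-0.002 0 {'foot': ([232.5, 188.9], [388.4, 218.3]), 'shoulder': ([244.7, 347.2], [377.4, 433.3]), 'cap': ([269.2, 398.2], [353.4, 461.5])}
-0.002 0.002 {'foot': ([232.9, 193.6], [388.1, 225.1]), 'shoulder': ([245.0, 350.9], [377.1, 437.9]), 'cap': ([269.3, 401.7], [353.2, 465.6])}
-0.004 -0.002 {'foot': ([233.3, 183.4], [387.6, 210.0]), 'shoulder': ([245.3, 341.3], [376.8, 424.3]), 'cap': ([269.5, 391.9], [353.0, 453.2])}
-0.004 0 {'foot': ([233.6, 188.2], [387.3, 216.8]), 'shoulder': ([245.5, 344.9], [376.5, 428.9]), 'cap': ([269.6, 395.4], [352.9, 457.3])}
-0.004 0.002 {'foot': ([234.0, 192.9], [386.9, 223.5]), 'shoulder': ([245.8, 348.6], [376.3, 433.5]), 'cap': ([269.8, 398.9], [352.7, 461.3])}
```

```bash
python3 -m pendant '{"slide":[[-0.0014,0.001,-0.02],[-0.0014,0.001,-0.04],[-0.0014,0.001,-0.06],[-0.0014,0.001,-0.075],[-0.0014,0.001,-0.085]],"twist":[0,0,0,0,0],"jaw":[0.045,0.045,0.045,0.045,0.045]}'
python3 -c "
from h import *
s=st(); d=s['ee_pos'][:2]-DC; print(d@ex,d@ey)"
```

```text
time_s: 8.93
ee_pos: [0.5747, -0.091, 0.2326]
eef_rot: [-1.561, 0.092, -0.098]
force: [-0.6, 0.2, -0.7]
gripper_width: 0.616
t 8.93 p [ 0.5747 -0.091   0.2326] jawang 83.07 fing [ 0.004  0.008 -1.   ] q [-0.35  0.48  1.56  0.01  1.1  -1.81] F [-0.6  0.2 -0.7] w 0.0526
-0.0029437341190588894 0.11343851178621694
```

```bash
python3 -m pendant '{"slide":[[0.0036,-0.0029,0.004],[0.0036,-0.0029,0.004]],"twist":[0,0],"jaw":[0.045,0.045]}'
python3 -c "
from h import *
s=st(); d=s['ee_pos'][:2]-DC; print(d@ex,d@ey); snap('top','t5'); f=load('t5')[2][:,:,::-1]
cv2.imwrite('pics/c10.png',cv2.resize(f[155:260,300:480],None,fx=4,fy=4,interpolation=cv2.INTER_CUBIC))
snap('scene','s5'); f=load('s5')[2][:,:,::-1]
cv2.imwrite('pics/c11.png',cv2.resize(f[220:320,240:340],None,fx=6,fy=6,interpolation=cv2.INTER_CUBIC))"
```

```text
time_s: 9.1
ee_pos: [0.5799, -0.0942, 0.2377]
eef_rot: [-1.562, 0.09, -0.1]
force: [0.1, 0.1, -1.4]
gripper_width: 0.618
t 9.1 p [ 0.5799 -0.0942  0.2377] jawang 83.07 fing [ 0.007  0.007 -1.   ] q [-0.36  0.48  1.54  0.01  1.11 -1.81] F [ 0.1  0.1 -1.4] w 0.0528
0.0025917105789819103 0.11089328162009512
```

View pics/c11.png

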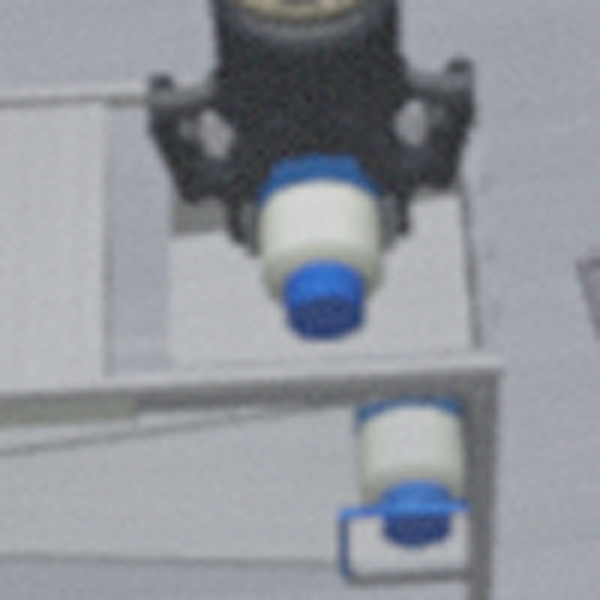

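```bash
python3 -m pendant '{"slide":[[-0.001,0,-0.006],[-0.001,0,-0.012],[-0.001,0,-0.018]],"twist":[0,0,0],"jaw":[0.045,0.045,0.045]}'
python3 -c "
from h import *
s=st(); d=s['ee_pos'][:2]-DC; print(d@ex,d@ey)"
```

```text
time_s: 9.45
ee_pos: [0.5789, -0.0943, 0.2205]
eef_rot: [-1.562, 0.088, -0.102]
force: [-1.2, 0.1, -0.9]
gripper_width: 0.617
t 9.45 p [ 0.5789 -0.0943  0.2205] jawang 83.06 fing [ 0.009  0.006 -1.   ] q [-0.36  0.5   1.56  0.01  1.07 -1.81] F [-1.2  0.1 -0.9] w 0.0527
0.001658505354507489 0.11066143069080364
```

```bash
python3 -m pendant '{"slide":[[-0.0007,0,-0.005],[-0.0007,0,-0.010]],"twist":[0,0],"jaw":[0.045,0.045]}'
python3 -m pendant '{"slide":[[0,0,-0.003],[0,0,-0.003]],"twist":[0,0],"jaw":[0.045,0.045]}'
python3 -c "
from h import *
s=st(); d=s['ee_pos'][:2]-DC; print(d@ex,d@ey)"
```

```text
time_s: 9.62
ee_pos: [0.5778, -0.0942, 0.2097]
eef_rot: [-1.562, 0.089, -0.101]
force: [0.1, -0.2, -1.9]
gripper_width: 0.619
time_s: 9.78
ee_pos: [0.577, -0.094, 0.2054]
eef_rot: [-1.561, 0.091, -0.099]
force: [0.4, 0.6, -2.3]
gripper_width: 0.616
t 9.78 p [ 0.577  -0.094   0.2054] jawang 83.04 fing [ 0.006  0.007 -1.   ] q [-0.36  0.52  1.58  0.01  1.04 -1.81] F [ 0.4  0.6 -2.3] w 0.0526
-0.00029956768502906016 0.11079156524546119
```

```bash
python3 -m pendant '{"slide":[[0.0005,0,-0.0015],[0.0005,0,-0.0015]],"twist":[0,0],"jaw":[0.045,0.045]}'
python3 -m pendant '{"slide":[[0,0,-0.0015],[0,0,-0.0015]],"twist":[0,0],"jaw":[0.045,0.045]}'
```

```text
time_s: 9.95
ee_pos: [0.5774, -0.094, 0.2035]
eef_rot: [-1.561, 0.092, -0.099]
force: [0.4, 0.7, -1.3]
gripper_width: 0.618
time_s: 10.12
ee_pos: [0.578, -0.0944, 0.2028]
eef_rot: [-1.562, 0.09, -0.1]
force: [0.4, -0.2, 1.4]
gripper_width: 0.615
```

```bash
python3 -m pendant '{"slide":[[0,0,0],[0,0,0.001],[0,0,0.01],[0,0,0.03],[0,0,0.06]],"twist":[0,0,0,0,0],"jaw":[0.065,0.078,0.08,0.08,0.08]}'
python3 -m pendant '{"slide":[[0,0,0.03],[0,0,0.06],[0,0,0.07],[0,0,0.07]],"twist":[0,0,0,0],"jaw":[0.08,0.08,0.08,0.08]}'
python3 -c "
from h import *
s=st(); snap('wrist','w6'); snap('scene','s6'); f=load('s6')[2][:,:,::-1]
cv2.imwrite('pics/c12.png',cv2.resize(f[220:340,160:340],None,fx=4.4,fy=4.4,interpolation=cv2.INTER_CUBIC))"
```

```text
time_s: 10.53
ee_pos: [0.5763, -0.0937, 0.2615]
eef_rot: [-1.56, 0.095, -0.095]
force: [0.0, 0.3, 0.6]
gripper_width: 0.935
time_s: 10.87
ee_pos: [0.5781, -0.0943, 0.3356]
eef_rot: [-1.562, 0.089, -0.102]
force: [-0.5, -0.2, 0.0]
gripper_width: 0.935
t 10.87 p [ 0.5781 -0.0943  0.3356] jawang 83.05 fing [ 0.009  0.006 -1.   ] q [-0.36  0.38  1.42  0.01  1.33 -1.81] F [-0.5 -0.2  0. ] w 0.0798
```

View pics/c12.png

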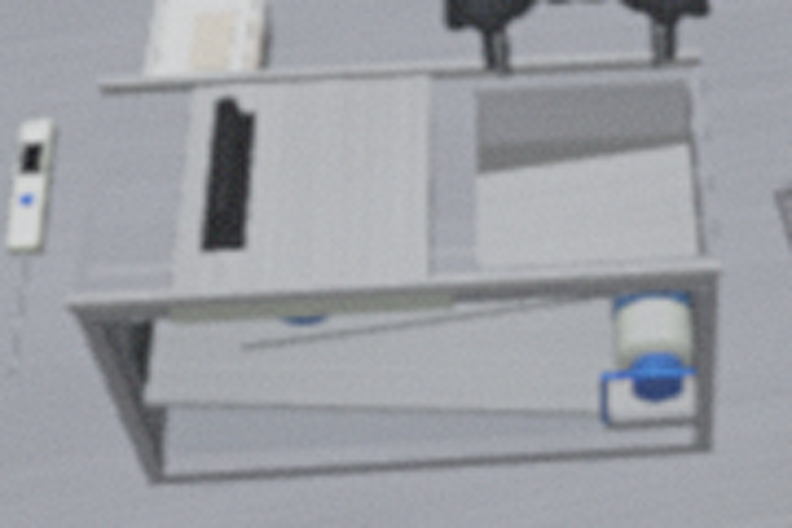

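View pics/w6.png

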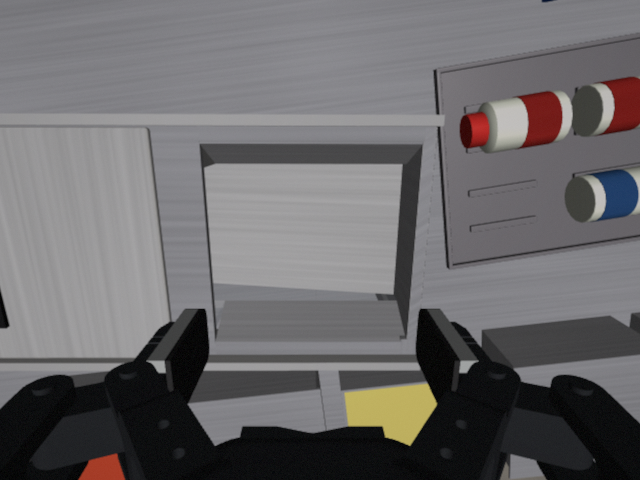

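```bash
python3 -m pendant '{"slide":[[0.002,0.03,0],[0.005,0.06,0],[0.008,0.09,0],[0.01,0.12,0],[0.012,0.15,0]],"twist":[-7,-14,-21,-28,-35],"jaw":[0.074,0.074,0.074,0.074,0.074]}'
python3 -m pendant '{"slide":[[0.005,0.03,0],[0.01,0.06,0],[0.015,0.09,-0.02],[0.02,0.12,-0.05],[0.024,0.15,-0.08]],"twist":[-7,-14,-21,-28,-35],"jaw":[0.074,0.074,0.074,0.074,0.074]}'
python3 -c "
from h import *
st()"
```

```text
time_s: 11.38
ee_pos: [0.5865, 0.0578, 0.3283]
eef_rot: [-1.485, 0.58, -0.575]
force: [-0.2, 0.5, 0.9]
gripper_width: 0.862
time_s: 11.8
ee_pos: [0.6097, 0.2078, 0.2472]
eef_rot: [-1.297, 1.05, -1.047]
force: [1.2, -0.9, -0.3]
gripper_width: 0.862
t 11.8 p [0.6097 0.2078 0.2472] jawang 12.31 fing [ 0.003  0.006 -1.   ] q [ 0.15  0.55  1.38  0.01  1.2  -0.06] F [ 1.2 -0.9 -0.3] w 0.0736
```

```bash
python3 -m pendant '{"slide":[[0.003,0.025,-0.02],[0.006,0.05,-0.045],[0.006,0.05,-0.06],[0.006,0.05,-0.06]],"twist":[-5,-10,-10,-10],"jaw":[0.074,0.074,0.074,0.074]}'
python3 -c "
from h import *
st(); snap('wrist','w7');snap('scene','s7'); f=load('s7')[2][:,:,::-1]
cv2.imwrite('pics/c13.png',cv2.resize(f[220:340,160:340],None,fx=4.4,fy=4.4,interpolation=cv2.INTER_CUBIC))
f=load('w7')[2][:,:,::-1]
cv2.imwrite('pics/c14.png',cv2.resize(f[150:320,240:400],None,fx=3.5,fy=3.5,interpolation=cv2.INTER_CUBIC))
print(sil('w7',(.6165,.2575),np.radians(92)))"
```

```text
time_s: 12.13
ee_pos: [0.611, 0.2583, 0.1798]
eef_rot: [-1.235, 1.186, -1.171]
force: [-0.9, -0.4, -0.4]
gripper_width: 0.864
t 12.13 p [0.611  0.2583 0.1798] jawang 2.47 fing [-0.01   0.002 -1.   ] q [0.23 0.65 1.38 0.   1.11 0.18] F [-0.9 -0.4 -0.4] w 0.0738
{'foot': ([285.4, 284.2], [354.2, 312.2]), 'shoulder': ([284.3, 195.5], [358.3, 207.7]), 'cap': ([296.5, 168.4], [346.9, 172.8])}
```

View pics/c13.png

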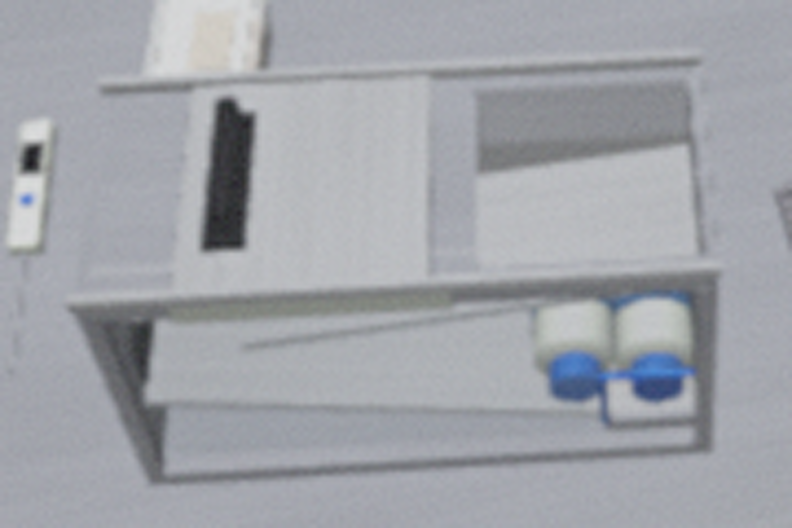

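View pics/w7.png

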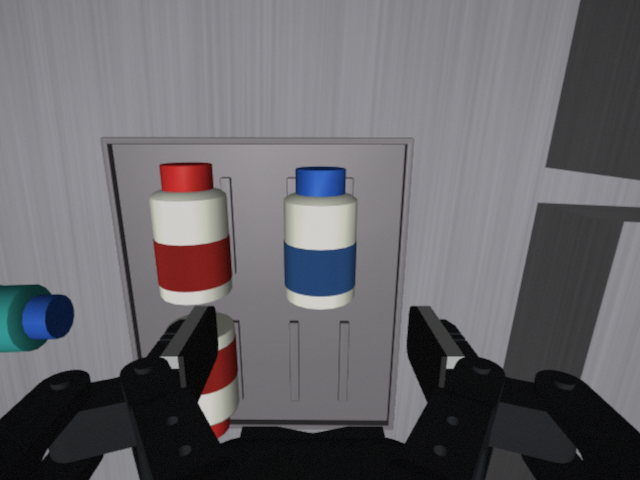

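View pics/c14.png

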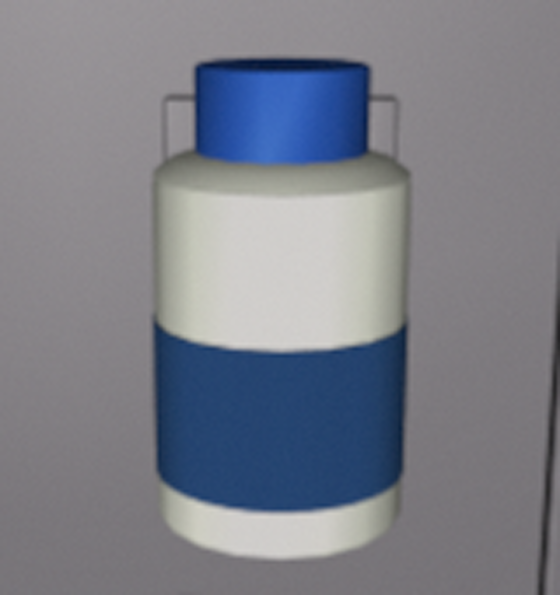

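```bash
python3 -m pendant '{"slide":[[0.004,0,-0.04],[0.004,0,-0.08],[0.004,0,-0.115],[0.004,0,-0.135],[0.004,0,-0.147]],"twist":[-0.4,-0.4,-0.4,-0.4,-0.4],"jaw":[0.074,0.074,0.074,0.074,0.074]}'
python3 -c "
from h import *
st()"
```

```text
time_s: 12.65
ee_pos: [0.6173, 0.2558, 0.0357]
eef_rot: [-1.225, 1.19, -1.181]
force: [-0.2, -0.2, -0.1]
gripper_width: 0.871
t 12.65 p [0.6173 0.2558 0.0357] jawang 1.86 fing [-0.005  0.003 -1.   ] q [0.22 0.85 1.44 0.01 0.85 0.19] F [-0.2 -0.2 -0.1] w 0.0744
```

```bash
python3 -m pendant '{"slide":[[-0.001,0.0025,-0.001],[-0.001,0.0025,-0.001],[-0.001,0.0025,-0.001],[-0.001,0.0025,-0.001],[-0.001,0.0025,-0.001]],"twist":[0,0,0,0,0],"jaw":[0.074,0.06,0.045,0.045,0.045]}' 35
python3 -c "
from h import *
st()"
python3 -m pendant '{"slide":[[0,0,0.02],[0,0,0.06],[0,0,0.1],[0,0,0.14],[0,0,0.18]],"twist":[0,0,0,0,0],"jaw":[0.045,0.045,0.045,0.045,0.045]}'
python3 -c "
from h import *
st()"
```

```text
time_s: 13.07
ee_pos: [0.6173, 0.2585, 0.0366]
eef_rot: [-1.223, 1.188, -1.182]
force: [-0.8, -0.0, 1.7]
gripper_width: 0.619
t 13.07 p [0.6173 0.2585 0.0366] jawang 1.87 fing [-0.002  0.004 -1.   ] q [0.23 0.85 1.44 0.01 0.85 0.19] F [-0.8 -0.   1.7] w 0.0529
time_s: 13.48
ee_pos: [0.6172, 0.2585, 0.2194]
eef_rot: [-1.222, 1.187, -1.182]
force: [0.7, -0.3, -0.8]
gripper_width: 0.616
t 13.48 p [0.6172 0.2585 0.2194] jawang 1.87 fing [-0.     0.004 -1.   ] q [0.23 0.61 1.34 0.   1.19 0.19] F [ 0.7 -0.3 -0.8] w 0.0526
```

```bash
python3 -m pendant '{"slide":[[0,0,0.04],[0,0,0.08],[-0.003,-0.02,0.11],[-0.005,-0.05,0.115],[-0.007,-0.08,0.115]],"twist":[-7,-14,-21,-28,-35],"jaw":[0.045,0.045,0.045,0.045,0.045]}'
python3 -m pendant '{"slide":[[-0.003,-0.03,0],[-0.006,-0.06,0],[-0.009,-0.09,0],[-0.012,-0.12,0],[-0.015,-0.15,0]],"twist":[-7,-14,-21,-28,-35],"jaw":[0.045,0.045,0.045,0.045,0.045]}'
python3 -c "
from h import *
st()"
```

```text
time_s: 13.9
ee_pos: [0.6115, 0.1788, 0.3398]
eef_rot: [-0.861, 1.618, -1.622]
force: [1.0, -0.5, -1.7]
gripper_width: 0.622
time_s: 14.32
ee_pos: [0.5959, 0.0276, 0.3409]
eef_rot: [-0.365, 2.006, -2.019]
force: [0.1, -0.3, -1.5]
gripper_width: 0.617
t 14.32 p [0.5959 0.0276 0.3409] jawang -68.66 fing [ 0.015 -0.004 -1.   ] q [-0.14  0.39  1.39 -0.    1.34  1.06] F [ 0.1 -0.3 -1.5] w 0.0527
```

```bash
python3 -m pendant '{"slide":[[-0.005,-0.03,0],[-0.01,-0.06,0],[-0.014,-0.09,0],[-0.018,-0.1215,0],[-0.018,-0.1215,-0.02]],"twist":[-7,-14,-21,-28,-28.4],"jaw":[0.045,0.045,0.045,0.045,0.045]}'
python3 -m pendant '{"slide":[[0,0,-0.02],[0,0,-0.04],[0,0,-0.06],[0,0,-0.075],[0,0,-0.075]],"twist":[0,0,0,0,0],"jaw":[0.045,0.045,0.045,0.045,0.045]}'
python3 -c "
from h import *
s=st(); d=s['ee_pos'][:2]-DC; print(d@ex,d@ey);snap('wrist','w8'); snap('scene','s8'); f=load('s8')[2][:,:,::-1]
cv2.imwrite('pics/c15.png',cv2.resize(f[220:320,240:340],None,fx=6,fy=6,interpolation=cv2.INTER_CUBIC))"
```

```text
time_s: 14.73
ee_pos: [0.58, -0.1004, 0.3258]
eef_rot: [-0.168, -2.145, 2.182]
force: [1.0, 0.8, -0.7]
gripper_width: 0.616
time_s: 15.15
ee_pos: [0.5778, -0.0997, 0.2482]
eef_rot: [-0.162, -2.144, 2.177]
force: [-0.8, 0.9, -1.5]
gripper_width: 0.615
t 15.15 p [ 0.5778 -0.0997  0.2482] jawang -97.59 fing [ 0.016 -0.016 -1.   ] q [-0.36  0.46  1.54 -0.01  1.11  1.35] F [-0.8  0.9 -1.5] w 0.0525
0.001159746793842023 0.10520190916046307
```

View pics/c15.png

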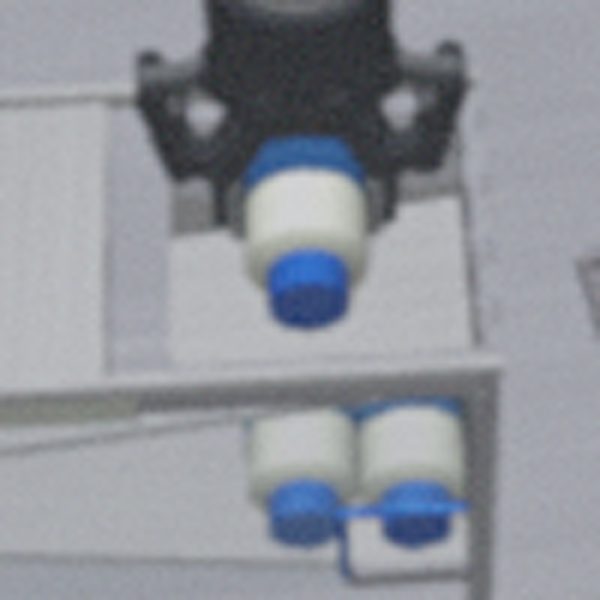

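View pics/w8.png

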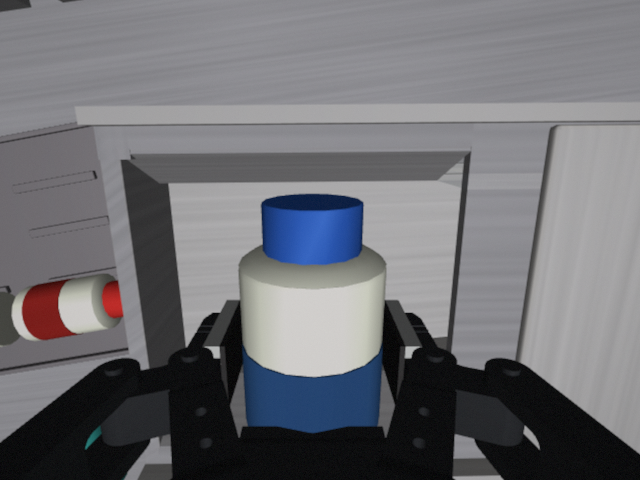

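```bash
python3 -m pendant '{"slide":[[0.0005,0.005,-0.003],[0.0005,0.005,-0.008]],"twist":[0.5,0.5],"jaw":[0.045,0.045]}'
python3 -c "
from h import *
s=st(); d=s['ee_pos'][:2]-DC; print(d@ex,d@ey)
for dx in (-.002,0,.002): print(dx,sil('w8',np.array([.5778,-.0997])+dx*ex,np.radians(-7.4),z=.2482-.0056))
for p,z in [((122,153),.23),((470,153),.23)]:
  q=ray('w8',*p,z)[:2]-DC; print(q@ex,q@ey)
"
```

```text
time_s: 15.42
ee_pos: [0.5819, -0.0949, 0.2454]
eef_rot: [-0.164, -2.152, 2.19]
force: [0.1, -0.0, -0.8]
gripper_width: 0.615
t 15.42 p [ 0.5819 -0.0949  0.2454] jawang -97.02 fing [ 0.027 -0.019 -0.999] q [-0.35  0.47  1.55 -0.01  1.1   1.35] F [ 0.1 -0.  -0.8] w 0.0525
0.004656562697070039 0.11044591757997514
-0.002 {'foot': ([249.2, 395.2], [377.5, 491.3]), 'shoulder': ([239.4, 246.8], [386.3, 293.4]), 'cap': ([262.0, 200.2], [363.3, 216.9])}
0 {'foot': ([248.9, 391.7], [377.7, 486.9]), 'shoulder': ([239.0, 242.5], [386.5, 287.3]), 'cap': ([261.7, 195.2], [363.4, 210.6])}
0.002 {'foot': ([248.6, 388.2], [377.8, 482.4]), 'shoulder': ([238.7, 238.1], [386.7, 281.1]), 'cap': ([261.5, 190.2], [363.5, 204.2])}
0.06768531574824174 0.17581437427332058
0.06606895547695907 0.04466121041561122
```

```bash
python3 -m pendant '{"slide":[[-0.002,0,-0.003],[-0.0025,0,-0.008],[-0.003,0,-0.013]],"twist":[0,0,0],"jaw":[0.045,0.045,0.045]}'
python3 -c "
from h import *
s=st(); d=s['ee_pos'][:2]-DC; print(d@ex,d@ey)"
```

```text
time_s: 15.67
ee_pos: [0.579, -0.0948, 0.2326]
eef_rot: [-0.165, -2.152, 2.191]
force: [0.3, -0.1, -1.4]
gripper_width: 0.62
t 15.67 p [ 0.579  -0.0948  0.2326] jawang -97.01 fing [ 0.028 -0.02  -0.999] q [-0.35  0.48  1.57 -0.01  1.06  1.35] F [ 0.3 -0.1 -1.4] w 0.0529
0.0017861469915719072 0.11016773968062273
```

```bash
python3 -m pendant '{"slide":[[-0.0005,0.0005,-0.006],[-0.0005,0.0005,-0.012],[-0.0005,0.0005,-0.018]],"twist":[0,0,0],"jaw":[0.045,0.045,0.045]}'
python3 -m pendant '{"slide":[[0,0,-0.003],[0,0,-0.006]],"twist":[0,0],"jaw":[0.045,0.045]}'
python3 -c "
from h import *
s=st(); d=s['ee_pos'][:2]-DC; print(d@ex,d@ey)"
```

```text
time_s: 15.92
ee_pos: [0.5783, -0.0943, 0.2138]
eef_rot: [-0.164, -2.152, 2.191]
force: [-0.4, 0.0, -2.1]
gripper_width: 0.614
time_s: 16.08
ee_pos: [0.5781, -0.0943, 0.2069]
eef_rot: [-0.163, -2.152, 2.19]
force: [0.5, -1.1, -1.1]
gripper_width: 0.619
t 16.08 p [ 0.5781 -0.0943  0.2069] jawang -97.02 fing [ 0.026 -0.019 -0.999] q [-0.35  0.51  1.59 -0.01  1.01  1.35] F [ 0.5 -1.1 -1.1] w 0.0528
0.0007676013470076299 0.110613011540938
```

```bash
python3 -m pendant '{"slide":[[0,0,-0.0015],[0,0,-0.0015]],"twist":[0,0],"jaw":[0.045,0.045]}'
python3 -m pendant '{"slide":[[0,0,-0.001],[0,0,-0.001]],"twist":[0,0],"jaw":[0.045,0.045]}'
```

```text
time_s: 16.25
ee_pos: [0.5782, -0.0945, 0.2053]
eef_rot: [-0.163, -2.152, 2.19]
force: [-0.7, -0.9, 0.4]
gripper_width: 0.624
time_s: 16.42
ee_pos: [0.5786, -0.0948, 0.2048]
eef_rot: [-0.164, -2.152, 2.192]
force: [0.6, -0.2, 1.9]
gripper_width: 0.618
```

Contact at the expected height; release and lift.

```bash
python3 -m pendant '{"slide":[[0,0,0],[0,0,0.001],[0,0,0.01],[0,0,0.03],[0,0,0.06]],"twist":[0,0,0,0,0],"jaw":[0.065,0.078,0.08,0.08,0.08]}'
python3 -m pendant '{"slide":[[0,0,0.03],[0,0,0.06],[0,0,0.07],[0,0,0.07]],"twist":[0,0,0,0],"jaw":[0.07,0.06,0.05,0.04]}'
python3 -c "
from h import *
s=st(); print(D(0,-.1)); snap('scene','s9'); f=load('s9')[2][:,:,::-1]
cv2.imwrite('pics/c16.png',cv2.resize(f[220:340,160:340],None,fx=4.4,fy=4.4,interpolation=cv2.INTER_CUBIC))"
```

```text
time_s: 16.83
ee_pos: [0.5769, -0.0941, 0.2635]
eef_rot: [-0.157, -2.151, 2.187]
force: [0.9, -0.2, 0.4]
gripper_width: 0.936
time_s: 17.17
ee_pos: [0.5786, -0.0946, 0.3375]
eef_rot: [-0.166, -2.152, 2.193]
force: [0.2, 0.3, -0.7]
gripper_width: 0.476
t 17.17 p [ 0.5786 -0.0946  0.3375] jawang -97.01 fing [ 0.029 -0.021 -0.999] q [-0.35  0.37  1.44 -0.01  1.3   1.35] F [ 0.2  0.3 -0.7] w 0.0406
[ 0.55198632 -0.30327573]
```

View pics/c16.png

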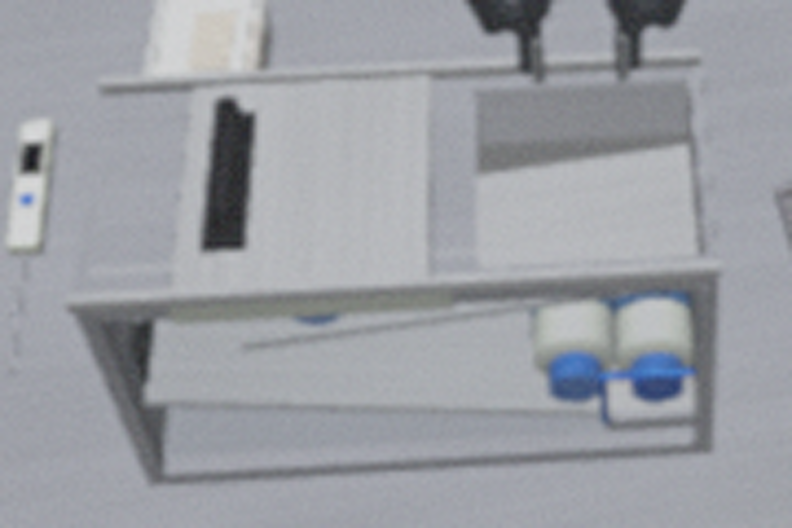

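```bash
python3 -m pendant '{"slide":[[-0.005,-0.04,0],[-0.01,-0.08,0],[-0.015,-0.12,0],[-0.02,-0.16,0],[-0.025,-0.2,0]],"twist":[0,0,0,0,0],"jaw":[0.04,0.04,0.04,0.04,0.04]}'
python3 -m pendant '{"slide":[[-0.001,-0.009,0],[-0.001,-0.009,0],[-0.001,-0.009,0]],"twist":[0,0,0],"jaw":[0.04,0.04,0.04]}'
python3 -c "
from h import *
s=st(); snap('wrist','w9'); snap('scene','s10'); f=load('s10')[2][:,:,::-1]
cv2.imwrite('pics/c17.png',cv2.resize(f[220:340,160:340],None,fx=4.4,fy=4.4,interpolation=cv2.INTER_CUBIC))"
```

```text
time_s: 17.63
ee_pos: [0.5508, -0.295, 0.332]
eef_rot: [-0.156, -2.153, 2.184]
force: [0.3, 0.4, 0.3]
gripper_width: 0.469
time_s: 17.88
ee_pos: [0.5488, -0.3033, 0.3295]
eef_rot: [-0.153, -2.155, 2.177]
force: [-0.2, -0.4, -0.8]
gripper_width: 0.464
t 17.88 p [ 0.5488 -0.3033  0.3295] jawang -97.07 fing [ 0.017 -0.011 -1.   ] q [-0.68  0.44  1.34  0.    1.34  1.01] F [-0.2 -0.4 -0.8] w 0.0396
```

View pics/c17.png

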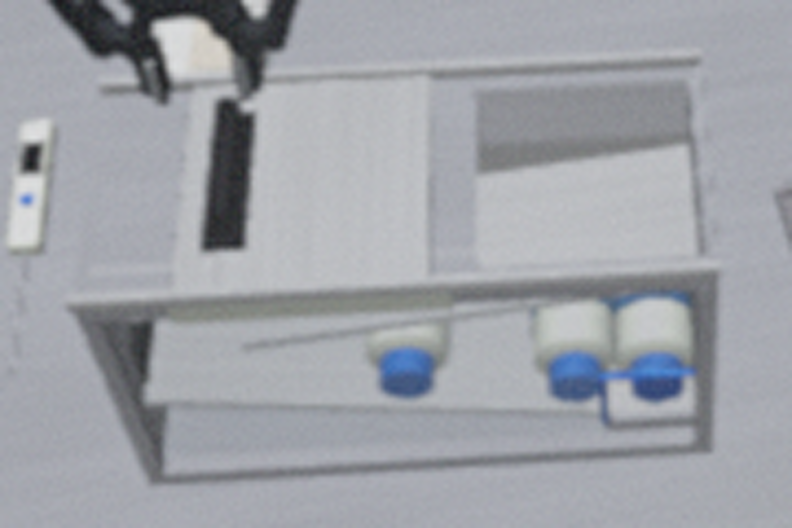

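View pics/w9.png

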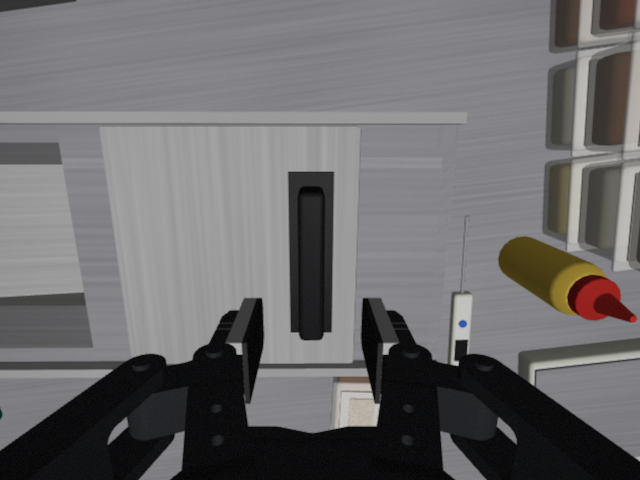

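```bash
python3 -m pendant '{"slide":[[0.002,0,-0.03],[0.002,0,-0.05],[0.002,0,-0.065],[0.002,0,-0.072],[0.002,0,-0.072]],"twist":[0,0,0,0,0],"jaw":[0.04,0.04,0.04,0.04,0.04]}'
python3 -m pendant '{"slide":[[0,0,0],[0,0,0],[0,0,0],[0,0,0],[0,0,0]],"twist":[0,0,0,0,0],"jaw":[0.03,0.015,0.005,0.005,0.005]}' 40
python3 -c "
from h import *
st()"
```

```text
time_s: 18.4
ee_pos: [0.5511, -0.2993, 0.257]
eef_rot: [-0.146, -2.158, 2.178]
force: [-0.4, 0.1, 0.1]
gripper_width: 0.472
time_s: 18.82
ee_pos: [0.5518, -0.2995, 0.2584]
eef_rot: [-0.149, -2.158, 2.179]
force: [1.0, -0.1, 3.2]
gripper_width: 0.149
t 18.82 p [ 0.5518 -0.2995  0.2584] jawang -96.81 fing [ 0.018 -0.011 -1.   ] q [-0.68  0.51  1.43  0.    1.19  1.01] F [ 1.  -0.1  3.2] w 0.0128
```

```bash
python3 -m pendant '{"slide":[[0.003,0.02,0],[0.006,0.05,0],[0.010,0.08,0],[0.013,0.11,0],[0.017,0.14,0]],"twist":[0,0,0,0,0],"jaw":[0.005,0.005,0.005,0.005,0.005]}'
python3 -m pendant '{"slide":[[0.0005,0.004,0],[0.001,0.008,0],[0.0015,0.012,0]],"twist":[0,0,0],"jaw":[0.005,0.005,0.005]}'
python3 -c "
from h import *
st()"
```

```text
time_s: 19.23
ee_pos: [0.5692, -0.1596, 0.2584]
eef_rot: [-0.152, -2.157, 2.181]
force: [3.1, -4.0, -2.6]
gripper_width: 0.157
time_s: 19.48
ee_pos: [0.5707, -0.148, 0.2584]
eef_rot: [-0.152, -2.155, 2.182]
force: [1.1, -2.2, -1.7]
gripper_width: 0.158
t 19.48 p [ 0.5707 -0.148   0.2584] jawang -96.87 fing [ 0.019 -0.013 -1.   ] q [-0.44  0.46  1.53 -0.    1.14  1.25] F [ 1.1 -2.2 -1.7] w 0.0135
```

```bash
python3 -m pendant '{"slide":[[0.0005,0.004,0],[0.001,0.007,0]],"twist":[0,0],"jaw":[0.005,0.005]}'
python3 -m pendant '{"slide":[[0.0003,0.003,0],[0.0005,0.005,0]],"twist":[0,0],"jaw":[0.005,0.005]}'
python3 -m pendant '{"slide":[[0.0003,0.002,0],[0.0004,0.004,0]],"twist":[0,0],"jaw":[0.005,0.005]}'
```

```text
time_s: 19.65
ee_pos: [0.5715, -0.1418, 0.2584]
eef_rot: [-0.152, -2.154, 2.182]
force: [-0.9, -2.4, -1.8]
gripper_width: 0.155
time_s: 19.82
ee_pos: [0.5717, -0.1398, 0.2584]
eef_rot: [-0.151, -2.148, 2.188]
force: [-2.1, -13.4, -3.3]
gripper_width: 0.156
time_s: 19.98
ee_pos: [0.5717, -0.1397, 0.2584]
eef_rot: [-0.151, -2.14, 2.195]
force: [-2.3, -16.0, -3.2]
gripper_width: 0.157
```

```bash
python3 -m pendant '{"slide":[[0,-0.0002,0],[0,-0.0002,0],[0,-0.0002,0],[0,-0.0002,0.03],[0,-0.0002,0.06]],"twist":[0,0,0,0,0],"jaw":[0.02,0.03,0.04,0.045,0.045]}'
python3 -m pendant '{"slide":[[-0.01,0.03,0.03],[-0.02,0.06,0.06],[-0.04,0.09,0.08],[-0.06,0.12,0.09],[-0.07,0.15,0.09]],"twist":[0,0,0,0,0],"jaw":[0.05,0.05,0.05,0.05,0.05]}'
python3 -m pendant '{"slide":[[-0.01,0.03,0],[-0.02,0.06,0],[-0.03,0.09,0],[-0.04,0.12,0],[-0.05,0.15,0]],"twist":[0,0,0,0,0],"jaw":[0.05,0.05,0.05,0.05,0.05]}'
python3 -m pendant '{"slide":[[-0.01,0.03,0],[-0.02,0.06,0],[-0.03,0.09,0],[-0.04,0.12,0],[-0.05,0.15,0]],"twist":[0,0,0,0,0],"jaw":[0.05,0.05,0.05,0.05,0.05]}'
python3 -c "
from h import *
st(); snap('top','t11'); snap('scene','s11'); f=load('s11')[2][:,:,::-1]
cv2.imwrite('pics/c18.png',cv2.resize(f[220:340,160:340],None,fx=4.4,fy=4.4,interpolation=cv2.INTER_CUBIC))
f=load('t11')[2][:,:,::-1]
cv2.imwrite('pics/c19.png',cv2.resize(f[160:270,310:480],None,fx=4.5,fy=4.5,interpolation=cv2.INTER_CUBIC))"
```

```text
time_s: 20.4
ee_pos: [0.5705, -0.139, 0.3172]
eef_rot: [-0.145, -2.14, 2.19]
force: [1.0, 0.7, 0.3]
gripper_width: 0.525
time_s: 20.82
ee_pos: [0.4995, 0.0128, 0.411]
eef_rot: [-0.152, -2.143, 2.193]
force: [0.2, 0.1, -0.0]
gripper_width: 0.586
time_s: 21.23
ee_pos: [0.4484, 0.1646, 0.4114]
eef_rot: [-0.152, -2.145, 2.192]
force: [-0.3, 0.2, 0.1]
gripper_width: 0.58
time_s: 21.65
ee_pos: [0.3972, 0.3164, 0.4118]
eef_rot: [-0.151, -2.146, 2.192]
force: [1.2, -0.3, -0.8]
gripper_width: 0.58
t 21.65 p [0.3972 0.3164 0.4118] jawang -96.86 fing [ 0.019 -0.022 -1.   ] q [ 0.47  0.2   1.48 -0.03  1.46  2.16] F [ 1.2 -0.3 -0.8] w 0.0495
```

View pics/c18.png

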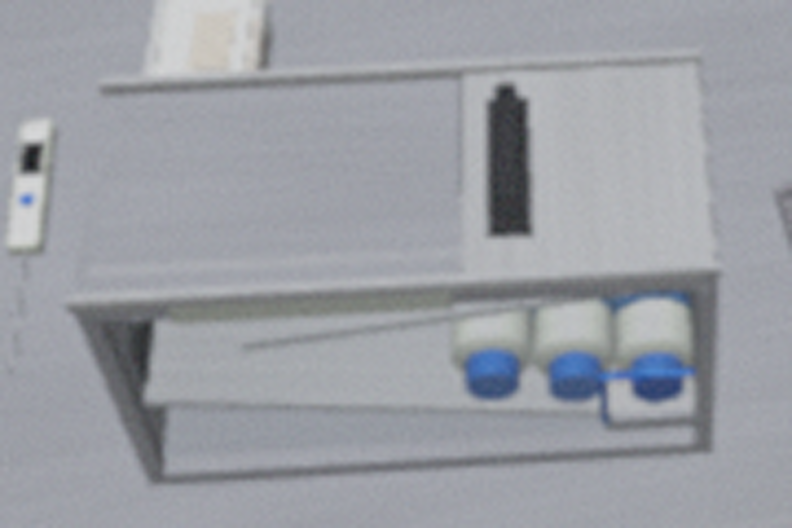

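View pics/c19.png

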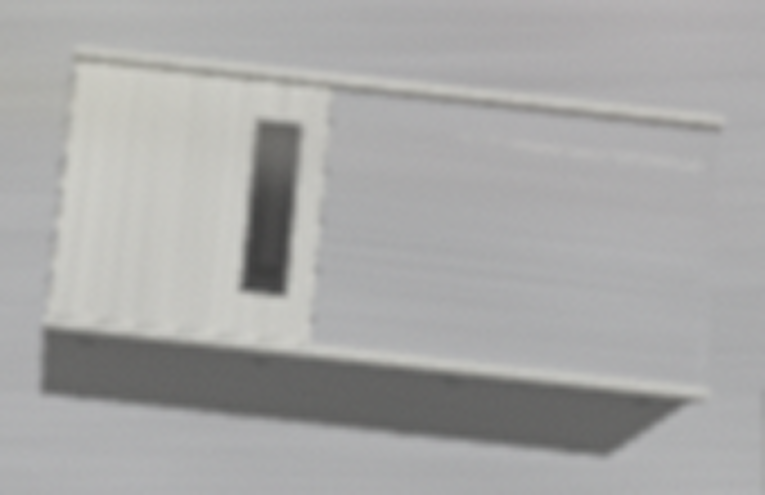

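View pics/s11.png

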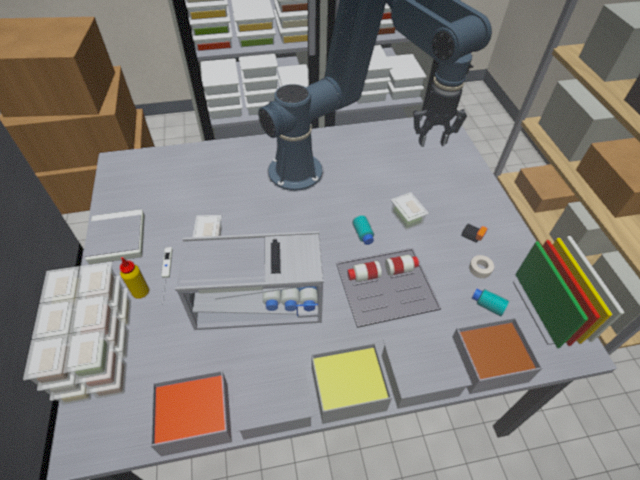

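```bash
python3 -c "
from h import *
ys=np.arange(-.2,.12,.0005); xs=np.arange(-.025,.03,.001)
for n in ['t3','top0','t11']:
  g=cv2.cvtColor(load(n)[2],cv2.COLOR_RGB2GRAY).astype(np.float32)
  P=np.array([[proj(n,[*D(x,y),.267]) for y in ys] for x in xs]).astype(np.float32)
  r=cv2.remap(g,P[...,0],P[...,1],cv2.INTER_CUBIC).mean(0); d=np.diff(r); i=np.argmin(d); j=i+np.argmax(d[i:i+80]); c=lambda k,w:(ys[k-6:k+7]*np.abs(d[k-6:k+7])).sum()/np.abs(d[k-6:k+7]).sum()
  print(n,'edges y_d',c(i,0).round(4),c(j,0).round(4))
"
```

```text
t3 edges y_d -0.107 -0.0822
top0 edges y_d 0.0525 0.077
t11 edges y_d 0.0548 0.079
```

```bash
python3 -m pendant '{"slide":[[0.012,-0.035,0],[0.025,-0.07,0],[0.037,-0.105,0],[0.05,-0.14,0],[0.062,-0.175,0]],"twist":[0,0,0,0,0],"jaw":[0,0,0,0,0]}'
python3 -m pendant '{"slide":[[0.012,-0.035,0],[0.025,-0.07,0],[0.037,-0.105,0],[0.05,-0.14,0],[0.062,-0.175,0]],"twist":[0,0,0,0,0],"jaw":[0,0,0,0,0]}'
python3 -m pendant '{"slide":[[0.012,-0.035,0],[0.022,-0.07,0],[0.032,-0.105,0],[0.042,-0.14,-0.03],[0.043,-0.15,-0.06]],"twist":[0,0,0,0,0],"jaw":[0,0,0,0,0]}'
python3 -c "
from h import *
s=st();print(D(0,.02)); snap('wrist','w12')"
```

```text
time_s: 22.17
ee_pos: [0.4584, 0.1416, 0.4119]
eef_rot: [-0.145, -2.151, 2.193]
force: [-0.2, -0.9, 0.7]
gripper_width: 0.0
time_s: 22.58
ee_pos: [0.5204, -0.0357, 0.4122]
eef_rot: [-0.146, -2.151, 2.193]
force: [0.5, 1.0, 0.1]
gripper_width: -0.002
time_s: 23.0
ee_pos: [0.566, -0.1916, 0.3547]
eef_rot: [-0.16, -2.147, 2.201]
force: [1.3, 0.4, -0.5]
gripper_width: 0.001
t 23.0 p [ 0.566  -0.1916  0.3547] jawang -96.74 fing [ 0.028 -0.027 -0.999] q [-0.51  0.37  1.39 -0.01  1.35  1.18] F [ 1.3  0.4 -0.5] w 0.0001
[ 0.56640274 -0.18414485]
```

View pics/w12.png

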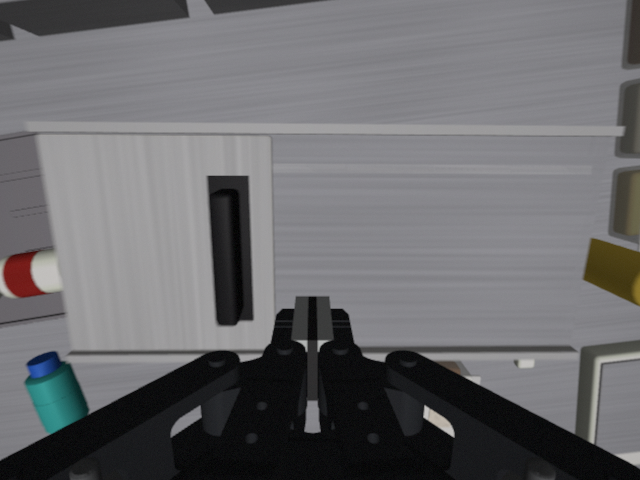

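```bash
python3 -m pendant '{"slide":[[0,0,-0.03],[0,0,-0.06],[0,0,-0.08],[0,0,-0.094],[0,0,-0.094]],"twist":[0,0,0,0,0],"jaw":[0,0,0,0,0]}'
python3 -m pendant '{"slide":[[0.001,0.01,0],[0.002,0.017,0]],"twist":[0,0],"jaw":[0,0]}'
python3 -c "
from h import *
st()"
```

```text
time_s: 23.47
ee_pos: [0.5589, -0.1892, 0.2477]
eef_rot: [-0.134, -2.147, 2.177]
force: [0.4, 0.3, -0.5]
gripper_width: 0.0
time_s: 23.63
ee_pos: [0.5606, -0.1724, 0.2484]
eef_rot: [-0.133, -2.145, 2.18]
force: [-5.3, -21.0, -10.2]
gripper_width: -0.003
t 23.63 p [ 0.5606 -0.1724  0.2484] jawang -96.78 fing [ 0.003 -0.016 -1.   ] q [-0.48  0.47  1.53 -0.01  1.13  1.21] F [ -5.3 -21.  -10.2] w -0.0002
```

```bash
python3 -m pendant '{"slide":[[-0.001,-0.008,0],[-0.001,-0.01,0.0],[-0.001,-0.01,0.03],[-0.001,-0.01,0.06],[-0.001,-0.01,0.1]],"twist":[0,0,0,0,0],"jaw":[0,0,0,0,0]}'
python3 -m pendant '{"slide":[[-0.01,0.035,0.02],[-0.025,0.07,0.04],[-0.037,0.105,0.05],[-0.05,0.14,0.05],[-0.062,0.175,0.05]],"twist":[0,0,0,0,0],"jaw":[0,0,0,0,0]}'
python3 -m pendant '{"slide":[[-0.012,0.035,0],[-0.025,0.07,0],[-0.037,0.105,0],[-0.05,0.14,0],[-0.055,0.175,0]],"twist":[0,0,0,0,0],"jaw":[0.03,0.03,0.03,0.03,0.03]}'
python3 -m pendant '{"slide":[[-0.006,0.035,0],[-0.012,0.07,0],[-0.02,0.105,0],[-0.03,0.14,0],[-0.03,0.14,0]],"twist":[0,0,0,0,0],"jaw":[0.03,0.03,0.03,0.03,0.03]}'
python3 -c "
from h import *
st(); snap('top','t13'); snap('scene','s13')
ys=np.arange(-.2,.12,.0005); xs=np.arange(-.025,.03,.001)
for n in ['t3','top0','t11','t13']:
  g=cv2.cvtColor(load(n)[2],cv2.COLOR_RGB2GRAY).astype(np.float32)
  P=np.array([[proj(n,[*D(x,y),.267]) for y in ys] for x in xs]).astype(np.float32)
  r=cv2.remap(g,P[...,0],P[...,1],cv2.INTER_CUBIC).mean(0); d=np.diff(r); i=np.argmin(d); j=i+np.argmax(d[i:i+80]); c=lambda k,w:(ys[k-6:k+7]*np.abs(d[k-6:k+7])).sum()/np.abs(d[k-6:k+7]).sum()
  print(n,'edges y_d',c(i,0).round(4),c(j,0).round(4))
f=load('s13')[2][:,:,::-1]
cv2.imwrite('pics/c20.png',cv2.resize(f[220:340,160:340],None,fx=4.4,fy=4.4,interpolation=cv2.INTER_CUBIC))
f=load('t13')[2][:,:,::-1]
cv2.imwrite('pics/c21.png',cv2.resize(f[155:275,195:345],None,fx=5,fy=5,interpolation=cv2.INTER_CUBIC))"
```

```text
time_s: 24.05
ee_pos: [0.5587, -0.1814, 0.3484]
eef_rot: [-0.129, -2.146, 2.175]
force: [0.8, -0.5, -0.6]
gripper_width: -0.002
time_s: 24.47
ee_pos: [0.4963, -0.0047, 0.401]
eef_rot: [-0.136, -2.149, 2.177]
force: [-0.1, 0.1, -0.6]
gripper_width: 0.001
time_s: 24.88
ee_pos: [0.4392, 0.1723, 0.4026]
eef_rot: [-0.137, -2.152, 2.176]
force: [0.4, 0.3, 0.5]
gripper_width: 0.35
time_s: 25.3
ee_pos: [0.4069, 0.3179, 0.4039]
eef_rot: [-0.13, -2.161, 2.173]
force: [-0.1, -0.3, -0.3]
gripper_width: 0.353
t 25.3 p [0.4069 0.3179 0.4039] jawang -96.43 fing [ 0.008 -0.006 -1.   ] q [ 0.45  0.22  1.47 -0.01  1.44  2.14] F [-0.1 -0.3 -0.3] w 0.0301
t3 edges y_d -0.107 -0.0822
top0 edges y_d 0.0525 0.077
t11 edges y_d 0.0548 0.079
t13 edges y_d 0.0548 0.079
```

View pics/c20.png

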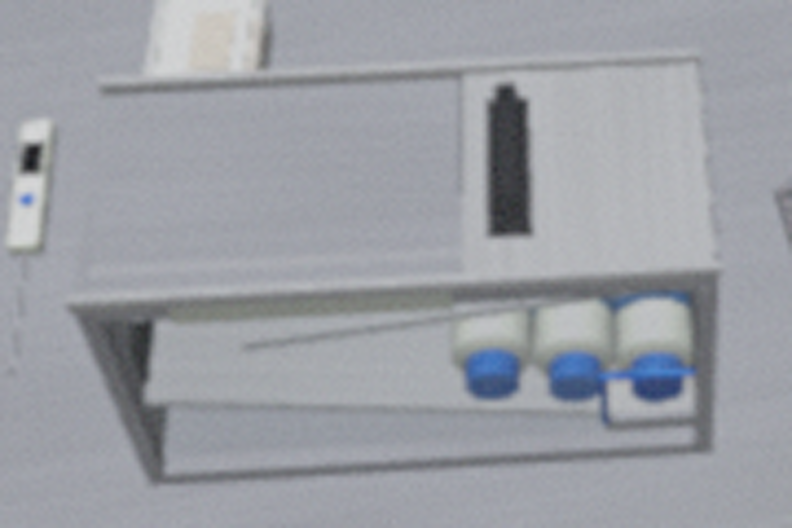

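View pics/c21.png

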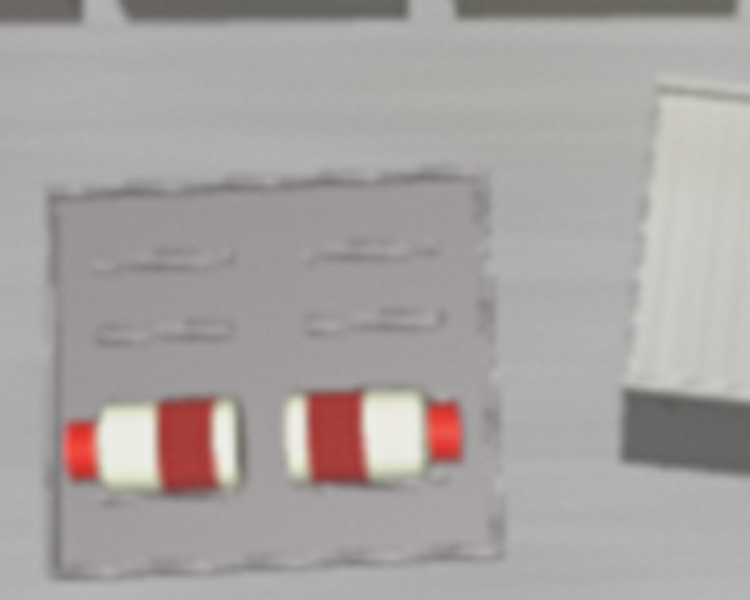

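```bash
python3 -c "
from h import *
print(workorder.finish_job())"
```

```text
the job is handed in; nothing more can be done
None
```

The dispenser is restocked and the job is handed in at about 25 s of the 72 s allowed. I slid the lid open to its stop, then set both blue-capped bottles down in the well by feel, about 1–2 N at contact. Each was laid with its cap towards the window. I then slid the lid shut to its stop.

**Last checks that passed:**
- The last scene picture shows three blue-capped bottles in a row at the outlet, all with caps to the window.
- The last top picture shows both red-capped bottles untouched in the tray. In the scene picture after closing, everything else looked to be where it started.
- The arm finished clear of everything, holding nothing.

**Checks that disagreed:**
- **Lid travel:** the top camera put it at about 162 mm between open and shut, against the 165 mm expected. My arm positions gave about 165 mm.
- **Second push:** to settle this I pushed the lid shut again. The fingers went about 14 mm lower than I meant, so they probably pressed on the lid plate's edge rather than its handle. The force reached about 21 N and the lid did not move, so I take it as fully shut and the camera gap as calibration error.

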